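Clamp the flask carrier and stopper the glaze samples

TASK

Set the empty white flask carrier down flat in the nest of the fixture, with a lug under the toggle clamp, and swing the clamp arm over centre so that it holds the lug down. With the carrier clamped, stand every amber sample flask on the bench upright in a bay of its own and set one stopper fully home in each neck; then swing the clamp right back open, so that the loaded carrier, still seated in the nest, is ready to be taken away. Leave the cutting boards, the bowl and the scraper where they are.

Things in the scene. Friction and masses are not known exactly. Their poses are not given: they have to be found in the camera images.
- fixture: Fixed aluminium plate 230 x 300 x 8 mm with a square nest and a toggle clamp. Origin: underside, below the nest's centre; z up. The nest has four low steel rails (60 mm long, 14 mm above the plate), one mid each side, inner faces 90 mm from the nest's centre along x and y. The clamp stands on the +y side.
- nest (a point): Centre of the nest on the plate's top face (8 mm above the bench), axes as the fixture's.
- clamp_pivot (a point): Hinge axis of the clamp arm, fixed to the fixture at x -75, y 104, z 81 mm of its frame; the axis is parallel to the fixture's y. The tower round it is 26 x 32 mm and reaches z 96 mm.
- clamp (a joint): Angle of the clamp arm, rad. 0: closed, arm level along the fixture's +x with its pad on the lug of a seated carrier (stops at -0.12 with nothing below it). Grows as the arm swings up and back; 1.57 is upright (over centre), 2.1 the open stop. The arm falls by its weight to either side, slowly; about 2.5 N at the handle moves it.
- clamp_handle (a point): Grip point on the clamp's handle: a black round bar 16 mm thick, parallel to the hinge axis and 135 mm from it, that sticks out 78 mm from the arm to the fixture's +y side, away from the nest; the point is 45 mm out from the arm's middle. Arm: steel, 14 x 14 mm; its rubber pad (20 mm across) is 75 mm from the hinge, pad face 23 mm below the arm's middle.
- carrier: White plastic carrier 172 x 172 mm, 0.6 kg, 2 x 2 bays 77 mm square, centres at x, y = +-41.5 mm; floor, walls and dividers 6 mm thick, walls 50 mm high. A middle grip plate, 60 mm in x, 12 mm thick in y, rises to 80 mm. Lugs (40 mm in x, 8 thick, top at 50 mm) stick out 35 mm mid +y and -y walls; either may go under the clamp. Origin: centre of underside; z up.
- flask1: Loose amber sample flask, 115 mm tall, 0.25 kg: body 60 mm across up to 52 mm, shoulder narrowing to 72 mm, then a straight neck 34 mm across outside and 26 mm inside, open at the top. Origin: centre of the underside, z up. There are two or three flasks.
- flask2: Loose amber sample flask, 115 mm tall, 0.25 kg: body 60 mm across up to 52 mm, shoulder narrowing to 72 mm, then a straight neck 34 mm across outside and 26 mm inside, open at the top. Origin: centre of the underside, z up. There are two or three flasks.
- flask3: Loose amber sample flask, 115 mm tall, 0.25 kg: body 60 mm across up to 52 mm, shoulder narrowing to 72 mm, then a straight neck 34 mm across outside and 26 mm inside, open at the top. Origin: centre of the underside, z up. There are two or three flasks.
- flask1_mouth (a point): Centre of flask1's mouth at the rim, 115 mm above its underside.
- flask2_mouth (a point): Centre of flask2's mouth at the rim, 115 mm above its underside.
- flask3_mouth (a point): Centre of flask3's mouth at the rim, 115 mm above its underside.
- stand: Fixed white block 130 x 130 x 32 mm with four through holes 32 mm across at x, y = +-30 mm, in which the stoppers hang by their flanges. Origin: centre of the underside.
- stopper1: Stopper, 61 mm tall, 50 g: black tapered plug (18 mm across at the foot, 24 mm at 26 mm height), above it a flange 40 mm across, 5 mm thick, then a grey round grip 22 mm across, 30 mm long. Origin: centre of the plug's foot; z towards the grip. Fully home, the flange lies on the flask's rim, origin 26 mm below it. Four in all; those not needed are spare.
- stopper2: Stopper, 61 mm tall, 50 g: black tapered plug (18 mm across at the foot, 24 mm at 26 mm height), above it a flange 40 mm across, 5 mm thick, then a grey round grip 22 mm across, 30 mm long. Origin: centre of the plug's foot; z towards the grip. Fully home, the flange lies on the flask's rim, origin 26 mm below it. Four in all; those not needed are spare.
- stopper3: Stopper, 61 mm tall, 50 g: black tapered plug (18 mm across at the foot, 24 mm at 26 mm height), above it a flange 40 mm across, 5 mm thick, then a grey round grip 22 mm across, 30 mm long. Origin: centre of the plug's foot; z towards the grip. Fully home, the flange lies on the flask's rim, origin 26 mm below it. Four in all; those not needed are spare.
- stopper4: Stopper, 61 mm tall, 50 g: black tapered plug (18 mm across at the foot, 24 mm at 26 mm height), above it a flange 40 mm across, 5 mm thick, then a grey round grip 22 mm across, 30 mm long. Origin: centre of the plug's foot; z towards the grip. Fully home, the flange lies on the flask's rim, origin 26 mm below it. Four in all; those not needed are spare.
- boards: Bystander: two white cutting boards, 120 x 220 mm, stacked 32 mm high.
- bowl: Bystander: steel bowl 120 mm across, 55 mm high.
- scraper: Bystander: spatula-like scraper lying flat.
Things that resemble listed ones, but are neither listed nor needed, are in the scene too. Leave any green look-alike of the stopper3 alone. Leave any purple look-alike of the stopper4 alone.

How it is judged (in metres and radians):
On the way, in this order (a step that is already met when the one before it is completed fails the run):
1. the carrier lies flat in the nest with the clamp closed on its lug (horizontal distance between carrier and nest below 0.009 m and z of carrier in the frame of nest between -0.003 and 0.004 m and angle between the y axis of carrier and the y axis of fixture, either way round below 0.12 rad and angle between carrier's own z axis and vertical below 0.04 rad and value of joint clamp between -0.06 and 0.06 rad and contact force between clamp and carrier above 0.8 N), for 0.3 s.
2. with the clamp still closed on the carrier, every flask stands in a bay with a stopper fully home (all of step 1 and angle between each of flask1, flask2, flask3's own z axis and vertical below 0.1 rad and x of flask1 in the frame of carrier between -0.06 and 0.06 m and y of flask1 in the frame of carrier between -0.06 and 0.06 m and z of flask1 in the frame of carrier between 0.003 and 0.01 m and ((horizontal distance between stopper1 and flask1_mouth below 0.008 m and z of stopper1 in the frame of flask1_mouth between -0.03 and -0.022 m and angle between stopper1's own z axis and vertical below 0.12 rad) or (horizontal distance between stopper2 and flask1_mouth below 0.008 m and z of stopper2 in the frame of flask1_mouth between -0.03 and -0.022 m and angle between stopper2's own z axis and vertical below 0.12 rad) or (horizontal distance between stopper3 and flask1_mouth below 0.008 m and z of stopper3 in the frame of flask1_mouth between -0.03 and -0.022 m and angle between stopper3's own z axis and vertical below 0.12 rad) or (horizontal distance between stopper4 and flask1_mouth below 0.008 m and z of stopper4 in the frame of flask1_mouth between -0.03 and -0.022 m and angle between stopper4's own z axis and vertical below 0.12 rad)) and x of flask2 in the frame of carrier between -0.06 and 0.06 m and y of flask2 in the frame of carrier between -0.06 and 0.06 m and z of flask2 in the frame of carrier between 0.003 and 0.01 m and ((horizontal distance between stopper1 and flask2_mouth below 0.008 m and z of stopper1 in the frame of flask2_mouth between -0.03 and -0.022 m and angle between stopper1's own z axis and vertical below 0.12 rad) or (horizontal distance between stopper2 and flask2_mouth below 0.008 m and z of stopper2 in the frame of flask2_mouth between -0.03 and -0.022 m and angle between stopper2's own z axis and vertical below 0.12 rad) or (horizontal distance between stopper3 and flask2_mouth below 0.008 m and z of stopper3 in the frame of flask2_mouth between -0.03 and -0.022 m and angle between stopper3's own z axis and vertical below 0.12 rad) or (horizontal distance between stopper4 and flask2_mouth below 0.008 m and z of stopper4 in the frame of flask2_mouth between -0.03 and -0.022 m and angle between stopper4's own z axis and vertical below 0.12 rad)) and x of flask3 in the frame of carrier between -0.06 and 0.06 m and y of flask3 in the frame of carrier between -0.06 and 0.06 m and z of flask3 in the frame of carrier between 0.003 and 0.01 m and ((horizontal distance between stopper1 and flask3_mouth below 0.008 m and z of stopper1 in the frame of flask3_mouth between -0.03 and -0.022 m and angle between stopper1's own z axis and vertical below 0.12 rad) or (horizontal distance between stopper2 and flask3_mouth below 0.008 m and z of stopper2 in the frame of flask3_mouth between -0.03 and -0.022 m and angle between stopper2's own z axis and vertical below 0.12 rad) or (horizontal distance between stopper3 and flask3_mouth below 0.008 m and z of stopper3 in the frame of flask3_mouth between -0.03 and -0.022 m and angle between stopper3's own z axis and vertical below 0.12 rad) or (horizontal distance between stopper4 and flask3_mouth below 0.008 m and z of stopper4 in the frame of flask3_mouth between -0.03 and -0.022 m and angle between stopper4's own z axis and vertical below 0.12 rad))), for 0.3 s.
3. the clamp is swung right back open (value of joint clamp above 1.75 rad), for 0.2 s.
At the end, for the whole second after the job is handed in: The carrier lies in the nest (centre within 9 mm, square within 0.12 rad, flat on the plate), every flask stands upright in a bay (tilt under 0.1 rad) with a stopper fully home in its neck (flange on the rim within 4 mm, centred within 8 mm), the clamp is open past 1.75 rad, and all is at rest (horizontal distance between carrier and nest below 0.009 m and z of carrier in the frame of nest between -0.003 and 0.004 m and angle between the y axis of carrier and the y axis of fixture, either way round below 0.12 rad and angle between carrier's own z axis and vertical below 0.04 rad and angle between each of flask1, flask2, flask3's own z axis and vertical below 0.1 rad and x of flask1 in the frame of carrier between -0.06 and 0.06 m and y of flask1 in the frame of carrier between -0.06 and 0.06 m and z of flask1 in the frame of carrier between 0.003 and 0.01 m and ((horizontal distance between stopper1 and flask1_mouth below 0.008 m and z of stopper1 in the frame of flask1_mouth between -0.03 and -0.022 m and angle between stopper1's own z axis and vertical below 0.12 rad) or (horizontal distance between stopper2 and flask1_mouth below 0.008 m and z of stopper2 in the frame of flask1_mouth between -0.03 and -0.022 m and angle between stopper2's own z axis and vertical below 0.12 rad) or (horizontal distance between stopper3 and flask1_mouth below 0.008 m and z of stopper3 in the frame of flask1_mouth between -0.03 and -0.022 m and angle between stopper3's own z axis and vertical below 0.12 rad) or (horizontal distance between stopper4 and flask1_mouth below 0.008 m and z of stopper4 in the frame of flask1_mouth between -0.03 and -0.022 m and angle between stopper4's own z axis and vertical below 0.12 rad)) and x of flask2 in the frame of carrier between -0.06 and 0.06 m and y of flask2 in the frame of carrier between -0.06 and 0.06 m and z of flask2 in the frame of carrier between 0.003 and 0.01 m and ((horizontal distance between stopper1 and flask2_mouth below 0.008 m and z of stopper1 in the frame of flask2_mouth between -0.03 and -0.022 m and angle between stopper1's own z axis and vertical below 0.12 rad) or (horizontal distance between stopper2 and flask2_mouth below 0.008 m and z of stopper2 in the frame of flask2_mouth between -0.03 and -0.022 m and angle between stopper2's own z axis and vertical below 0.12 rad) or (horizontal distance between stopper3 and flask2_mouth below 0.008 m and z of stopper3 in the frame of flask2_mouth between -0.03 and -0.022 m and angle between stopper3's own z axis and vertical below 0.12 rad) or (horizontal distance between stopper4 and flask2_mouth below 0.008 m and z of stopper4 in the frame of flask2_mouth between -0.03 and -0.022 m and angle between stopper4's own z axis and vertical below 0.12 rad)) and x of flask3 in the frame of carrier between -0.06 and 0.06 m and y of flask3 in the frame of carrier between -0.06 and 0.06 m and z of flask3 in the frame of carrier between 0.003 and 0.01 m and ((horizontal distance between stopper1 and flask3_mouth below 0.008 m and z of stopper1 in the frame of flask3_mouth between -0.03 and -0.022 m and angle between stopper1's own z axis and vertical below 0.12 rad) or (horizontal distance between stopper2 and flask3_mouth below 0.008 m and z of stopper2 in the frame of flask3_mouth between -0.03 and -0.022 m and angle between stopper2's own z axis and vertical below 0.12 rad) or (horizontal distance between stopper3 and flask3_mouth below 0.008 m and z of stopper3 in the frame of flask3_mouth between -0.03 and -0.022 m and angle between stopper3's own z axis and vertical below 0.12 rad) or (horizontal distance between stopper4 and flask3_mouth below 0.008 m and z of stopper4 in the frame of flask3_mouth between -0.03 and -0.022 m and angle between stopper4's own z axis and vertical below 0.12 rad)) and value of joint clamp above 1.75 rad and linear speed of each of carrier, flask1, flask2, flask3, stopper1, stopper2, stopper3, stopper4 below 0.02 m/s); the robot touches nothing.
It fails at once if the boards is pushed more than 40 mm (distance of boards from where it was at the start of the episode above 0.04 m).
It fails at once if the bowl is pushed more than 40 mm (distance of bowl from where it was at the start of the episode above 0.04 m).
It fails at once if the scraper is pushed more than 40 mm (distance of scraper from where it was at the start of the episode above 0.04 m).
Of flask1, flask2, flask3 only 2 to 3 are there at a start; the rules pass over those that are not, and their reading is None.
At some moment in a run one of flask1, flask2, flask3 may be knocked a few centimetres aside while the robot is not near it.
Once in a run the grip may slacken for a moment while it holds something.
It also fails if it takes over 210 s, if anything falls off the work surface, if the arm or the gripper's body presses on something with over 40 N, if the wrist force passes 120 N, or if a joint passes its speed limit or range.

ROBOT

A 6-joint arm with a two-finger parallel gripper is mounted at the origin on the work surface. World frame = base frame: x ahead of the robot, y to its left, z up, the work surface at z = 0. Lengths are in m, angles in degrees, forces in N, time in s.
With the tool pointing down it reaches from about 0.35 to 0.875 m from the base axis. Payload 4.2 kg.
Tool frame: the origin (TCP) lies at the very end of the fingers, on their centre line; the grasp point (between the pads) lies 19 mm behind it; z points along the fingers, y is the line along which they close (so a half turn about z gives the same grasp; the last joint's range is limited). The gripper opens to 87 mm and grips with 3 to 60 N. Pads are 19 mm wide; open, the fingers measure 117 mm over their backs; the gripper's body (75 mm by 190 mm) begins 51 mm behind the grasp point.
Start: joints at [-60.47, 22.042, 0.453, 0, -68.411, -14.817], TCP at [0.159, -0.604, 0.223] pointing down, gripper open.
Joint ranges: [-179.83, 179.83], [-69.29, 118.12], [-61.27, 80.66], [-181.25, 117.63], [-171.15, -9.14], [-177.46, 177.46]. Speed limits (degrees/s): [159.86, 159.86, 180, 180, 180, 180].

INTERFACE

Orientations are given as a 3x3 rotation matrix whose columns are the frame's x, y, z axes.
In Python, from station import r gives the robot as it stands.
- The arm moves only by the tool jog_arm, never from a script. Its argument "plan" is text: rows parted by semicolons, each of 7 numbers parted by spaces: the shift along the tool's x, y, z normalised to -1 to 1, where 1 is 0.025 m, then the turn, a rotation vector about the tool's x, y, z normalised to -1 to 1, where 1 is 8 degrees, then the closure, from -1 (fully open) to 1 (shut). A call has exactly 10 rows; each row shifts and turns the commanded pose from where the row before left it, along the tool's axes as they then stand; what a row does not reach is not made up. A row lasts 1/10 s, in which the tool goes at most 50 mm and 8.59 degrees, less where a joint would pass 70% of its speed; a pose out of reach is approached as far as the arm can. A call with a number of a shift or a turn outside -1 to 1 is refused whole. A call with a gripper value outside its range is refused whole. The fingers move at their own pace and stop on an object; the grip force is fixed at half the most. Time passes only in rows, so rows that do not move let the fingers close, or fill a call up. It gives the time, the measured TCP pose, the force, the opening and the grip force at its end, in the units of the state.
- r.sense(): the state, without advancing time (a new reading comes with each control period).
- r.capture(name): name is "scene" or "top" or "wrist"; returns (picture, depth): 420x560x3 uint8, red, green, blue; 420x560 float32, m along the optical axis (not along the pixel's ray), 0 where there is no reading.
- r.get_calibration(name): a dict with "mtx" (3x3 intrinsics, pixels), "extrinsics" (4x4, takes a point from camera to world coordinates). Camera axes: x right, y up, looking along -z (the intrinsics and any distortion apply to the point x, -y, -z); pixel columns grow to the right and rows downward; lengths in m; the calibration is good to about 2 mm. A picture is of the moment at which its call begins: read the wrist's pose just before it. get_calibration takes no time and is no camera call; for the wrist camera it gives the pose at the moment of the call.
- r.finish_job(): hands the job in; it is judged then, once.
The state is a dict: "time_s": time; "joints": joint angles; "joint_velocities": joint speeds; "effort": joint torques, N m; "tcp_pos": TCP position; "ee_rot": TCP orientation; "wrist_force": force on the tool from outside, world axes, zero at the start; "moment": the same for the moment, N m; "gripper_width": opening from 0.0 (shut) to 1.0 (fully open); "gripper_force": force on a finger pad.
Only numpy, scipy, OpenCV 4.12 (cv2) and the standard library are available. Lean on these libraries where they do the work, as an engineer would, in place of code of your own. Each camera call takes 0.05 s, during which the arm holds its last target. There are 200 camera calls.

## Working session

There is one attempt and no reset: what is moved stays moved. The work goes in short steps, Python scripts to look and compute and a tool call to move; the robot and the scene stay as the last step left them, time stands still between calls to the robot, and variables do not carry over. Pictures are saved under pics/ and viewed, at most 14 in all, crops included, and the job is handed in when it is done.

Besides the shell and the picture viewer there is one more tool, called after "Call:" in YAML: its name, and indented under it one key for each argument. jog_arm: Moves the arm, as the interface text tells. Scaled input: -1 to 1 covers 0.025 m each way for a shift and 8 degrees each way for a turn. Its arguments: {"type":"object","properties":{"plan":{"type":"string"}},"required":["plan"]}

```bash
ls; mkdir -p pics; cat > h.py <<'E'
import numpy as np, cv2
from station import r
def cap(n):
    K=r.get_calibration(n); p,d=r.capture(n); return p,d,np.array(K["mtx"]),np.array(K["extrinsics"])
def cloud(d,K,E):
    v,u=np.mgrid[:d.shape[0],:d.shape[1]]
    c=np.stack([(u-K[0,2])/K[0,0]*d,-(v-K[1,2])/K[1,1]*d,-d],-1)
    return c@E[:3,:3].T+E[:3,3]
def save(n,p): cv2.imwrite("pics/"+n,p[...,::-1])
E
python3 - <<'E'
from h import *
s=r.sense(); print(s)
for n in("scene","top"):
    p,d,K,X=cap(n); save(n+"0.png",p); np.savez(n+"0.npz",p=p,d=d,K=K,X=X); print(n,K,X,r.get_calibration(n).keys(), (d>0).mean())
E
```

```text
pics
{'time_s': 0.0, 'joints': array([-6.04694261e+01,  2.20925684e+01,  3.80782130e-01, -3.00314087e-02,
       -6.84115856e+01, -1.48147602e+01]), 'joint_velocities': array([ 0.07154193,  0.07251839,  0.01598469,  0.04673942, -0.07208453,
        0.1025919 ]), 'effort': array([-3.38345180e-04, -3.90666854e+01,  1.87409574e+01,  4.22009289e+00,
        1.11964668e-02, -1.63704613e-04]), 'tcp_pos': array([ 0.15861915, -0.60391822,  0.22144472]), 'ee_rot': array([[-9.67246757e-01, -2.53837161e-01, -6.37219549e-04],
       [-2.53837948e-01,  9.67244451e-01,  2.11370292e-03],
       [ 7.98107235e-05,  2.20622280e-03, -9.99997563e-01]]), 'wrist_force': array([ 0.08034369,  0.32548651, -0.23313964]), 'moment': array([-0.09704058, -0.02268955, -0.02543942]), 'gripper_force': 0.0, 'gripper_width': 1.0030279564301}
scene [[459.64504906   0.         278.93111148]
 [  0.         459.64504906 209.52396267]
 [  0.           0.           1.        ]] [[-8.77074153e-01 -3.61282653e-01  3.16568751e-01  9.32304563e-01]
 [ 4.80354987e-01 -6.59833619e-01  5.77822362e-01  6.47527277e-01]
 [ 1.25508718e-04  6.58858438e-01  7.52266936e-01  9.62098069e-01]
 [ 0.00000000e+00  0.00000000e+00  0.00000000e+00  1.00000000e+00]] dict_keys(['mtx', 'extrinsics']) 0.9960501700680272
top [[440.54370621   0.         278.95795314]
 [  0.         440.54370621 208.81810577]
 [  0.           0.           1.        ]] [[-0.02829103  0.99476233 -0.09822177  0.48667673]
 [-0.99959033 -0.02857988 -0.00153468  0.01471937]
 [-0.00433381  0.09813812  0.99516337  1.15764048]
 [ 0.          0.          0.          1.        ]] dict_keys(['mtx', 'extrinsics']) 0.9959353741496598
```

View pics/top0.png

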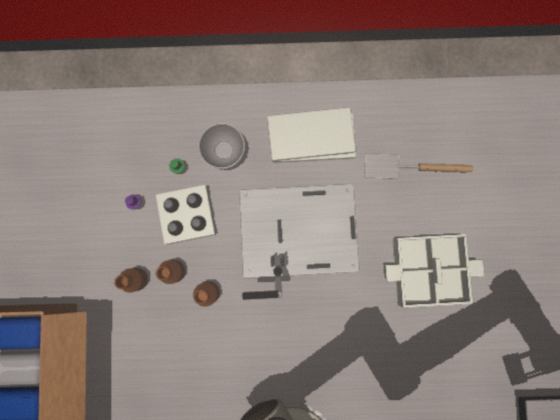

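View pics/scene0.png

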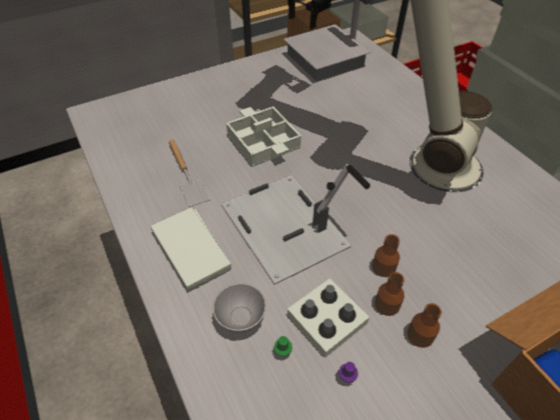

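The top view shows three amber flasks standing at about (131,280), (170,271) and (206,293). The stand with four black/grey stoppers is at (186,213). The green (177,166) and purple (134,202) look-alikes stand apart from it. The fixture's nest centre is near (317,230), with the clamp open and its handle at (260,295). The carrier is at (435,270), lugs along image columns. The scene view confirms this layout.

```bash
cat > m.py <<'E'
from h import *
def load(n): z=np.load(n); return z['p'],z['d'],z['K'],z['X']
def cc(mask,mn=15):
    n,l,st,ce=cv2.connectedComponentsWithStats(mask.astype(np.uint8)); return [(l==i) for i in range(1,n) if st[i,4]>=mn]
def amber(p,P):
    h=cv2.cvtColor(p,cv2.COLOR_RGB2HSV); return (h[...,0]<14)&(h[...,1]>110)&(P[...,2]>0.02)&(P[...,2]<0.2)
E
python3 - <<'E'
from m import *
np.set_printoptions(precision=4,suppress=True)
for n in("top","scene"):
    p,d,K,X=load(n+"0.npz"); P=cloud(d,K,X); Z=P[...,2]
    print(n,"bench z",np.median(Z[(P[...,0]>.3)&(P[...,0]<.7)&(abs(P[...,1])<.5)]))
    for m in cc(amber(p,P)&(P[...,1]<.5),40):
        q=P[m]; v,u=np.nonzero(m); zt=np.percentile(q[:,2],97); t=q[q[:,2]>zt-.01]
        b=q[(q[:,2]<.055)]
        print(" amber px",u.mean().round(),v.mean().round(),"n",m.sum(),"top",zt,"neck c",(t[:,:2].min(0)+t[:,:2].max(0))/2,"rng",np.ptp(t[:,:2],axis=0))
p,d,K,X=load("top0.npz");P=cloud(d,K,X);Z=P[...,2];hsv=cv2.cvtColor(p,cv2.COLOR_RGB2HSV)
def reg(u0,u1,v0,v1):
    m=np.zeros(Z.shape,bool);m[v0:v1,u0:u1]=1;return m
def rect(m,name):
    q=P[m]; rc=cv2.minAreaRect((q[:,:2]*1000).astype(np.float32)); print(name,m.sum(),rc,"z",np.median(q[:,2]),np.percentile(q[:,2],98))
rect(reg(150,225,180,250)&(Z>.025)&(Z<.036),"stand top")
rect(reg(380,490,225,315)&(Z>.044)&(Z<.054),"carrier rim+lugs")
rect(reg(380,490,225,315)&(Z>.062)&(Z<.1),"grip plate")
for nm,a in dict(rXp=(300,330,186,200),rYm=(347,360,212,245),rXm=(305,335,259,274),rYp=(274,287,215,248)).items():
    rect(reg(*a)&(Z>.015)&(Z<.03)&(hsv[...,2]<100),nm)
rect(reg(236,362,180,282)&(Z>.004)&(Z<.0125),"plate")
rect(reg(235,295,255,310)&(Z>.15),"handle")
for m in cc(reg(155,215,190,240)&(hsv[...,2]<90)&(Z>.04),10):
    q=P[m];t=q[q[:,2]>np.percentile(q[:,2],50)];print("stopper",np.median(t,0),np.percentile(q[:,2],97),t.min(0),t.max(0))
E
```

```text
top bench z 0.0018331484561791012
 amber px 167.0 274.0 n 192 top 0.11660144332109845 neck c [0.4473 0.294 ] rng [0.0305 0.0306]
 amber px 129.0 283.0 n 218 top 0.11674907268614923 neck c [0.429  0.3905] rng [0.0305 0.0283]
 amber px 202.0 296.0 n 181 top 0.11750371176057021 neck c [0.3899 0.2061] rng [0.0321 0.0308]
 amber px 77.0 365.0 n 1236 top 0.13694658933501253 neck c [0.2451 0.4879] rng [0.234  0.0242]
scene bench z 0.002876938755134506
 amber px 389.0 275.0 n 1433 top 0.1166107197408554 neck c [0.4211 0.2486] rng [0.091  0.1191]
 amber px 426.0 325.0 n 858 top 0.11610066177323684 neck c [0.4314 0.3901] rng [0.0329 0.0326]
stand top 1911 ((592.6653442382812, 260.4687805175781), (131.00245666503906, 131.4210205078125), 10.074116706848145) z 0.03201712523752587 0.0357331434056797
carrier rim+lugs 1438 ((431.93316650390625, -364.9563903808594), (172.4522247314453, 243.1781005859375), 1.521728754043579) z 0.04978105747124406 0.05352484832684926
grip plate 176 ((433.0460510253906, -364.9004821777344), (58.40850830078125, 14.099407196044922), 1.6187926530838013) z 0.078717723444065
[... 629 characters left out ...]
715
plate 9058 ((543.466064453125, -34.23091125488281), (329.3876037597656, 264.4378356933594), 88.3487777709961) z 0.008004362945356669 0.011854199744267671
handle 464 ((438.8497314453125, 57.622806549072266), (83.57746887207031, 98.09973907470703), 88.33988189697266) z 0.20224225813442237 1.157640476213786
stopper [0.6212 0.2271 0.0549] 0.062039016941540785 [0.6162 0.2249 0.0527] [0.6301 0.2369 0.0657]
stopper [0.6125 0.2861 0.0579] 0.06471973205711128 [0.6073 0.2847 0.052 ] [0.6241 0.2891 0.0683]
stopper [0.5679 0.2158 0.055 ] 0.062323150095501635 [0.5582 0.2151 0.0521] [0.5757 0.2208 0.0662]
stopper [0.5585 0.2761 0.054 ] 0.062360112021563545 [0.5471 0.2738 0.0511] [0.5668 0.2868 0.0634]
```

```bash
cat > go.py <<'E'
# python3 go.py x y z [yaw_deg]: total shift (in units of 25 mm, along tool axes after the turn) and turn units (8 deg) about tool z, all with tool pointing down
import sys
from h import *
def need(x,y,z,yaw=None):
    s=r.sense(); R=np.array(s['ee_rot']); p=np.array(s['tcp_pos'])
    a=np.degrees(np.arctan2(-R[1,0],-R[0,0]))
    yaw=a if yaw is None else yaw
    c,n=np.cos(np.radians(yaw)),np.sin(np.radians(yaw))
    T=np.array([[-c,-n,0],[-n,c,0],[0,0,-1]]).T
    print("t",round(s['time_s'],2),"tcp",p.round(4),"yaw",round(a,2),"tilt",R[:2,2].round(4),"F",np.round(s['wrist_force'],1),"w",round(s['gripper_width']*87,1),"gf",round(s['gripper_force'],1),"j",np.round(s['joints']))
    print("  shift units",((np.array([x,y,z])-p)@T.T.T/.025 if False else (T.T@(np.array([x,y,z])-p))/.025).round(2) if False else ((np.array([[-c,-n,0],[-n,c,0],[0,0,-1]])@(np.array([x,y,z])-p))/.025).round(2),"turn",round((a-yaw)/8,2))
if __name__=="__main__": need(*map(float,sys.argv[1:]))
E
cat > go.py <<'E'
# python3 go.py x y z [yaw_deg]: shift still needed (units of 25 mm, tool axes after the turn) and turn (units of 8 deg, tool z); tool down
import sys
from h import *
def need(x,y,z,yaw=None):
    s=r.sense(); R=s['ee_rot']; p=s['tcp_pos']; a=np.degrees(np.arctan2(-R[1,0],-R[0,0]))
    yaw=a if yaw is None else yaw; c,n=np.cos(np.radians(yaw)),np.sin(np.radians(yaw))
    T=np.array([[-c,-n,0],[-n,c,0],[0,0,-1]])
    print("t",round(s['time_s'],2),"tcp",p.round(4),"yaw",round(a,2),"tilt",R[:2,2].round(4),"F",s['wrist_force'].round(1),"w_mm",round(s['gripper_width']*87,1),"gf",round(s['gripper_force'],1),"j",s['joints'].round())
    print("  shift",(T@(np.array([x,y,z])-p)/.025).round(2),"turn",round((a-yaw)/8,2))
if __name__=="__main__": need(*map(float,sys.argv[1:]))
E
python3 go.py .4325 -.365 .2 1.5
python3 - <<'E'
from m import *
np.set_printoptions(precision=4,suppress=True)
print(np.linalg.inv(np.vstack([np.c_[r.sense()['ee_rot'],r.sense()['tcp_pos']],[0,0,0,1]]))@r.get_calibration('wrist')['extrinsics'], r.get_calibration('wrist')['mtx'][0,0])
p,d,K,X=load("scene0.npz");P=cloud(d,K,X);Z=P[...,2];hs=cv2.cvtColor(p,cv2.COLOR_RGB2HSV)
def box(x,y,w): return (abs(P[...,0]-x)<w)&(abs(P[...,1]-y)<w)
def rect(m,name):
    q=P[m]; rc=cv2.minAreaRect((q[:,:2]*1000).astype(np.float32)); print(name,m.sum(),np.round(rc[0],1),np.round(rc[1],1),round(rc[2],1),"z",np.median(q[:,2]),np.percentile(q[:,2],98))
rect(box(.432,-.365,.14)&(Z>.044)&(Z<.054),"rim")
rect(box(.432,-.365,.05)&(Z>.064)&(Z<.09),"plate")
rect(box(.5927,.2605,.09)&(Z>.027)&(Z<.036)&(hs[...,2]>120),"stand")
for x,y in((.638,-.0745),(.545,-.172),(.45,-.08),(.543,.017)): rect(box(x,y,.04)&(Z>.017)&(Z<.028)&(hs[...,2]<100),"rail")
E
```

```text
t 0.1 tcp [ 0.1586 -0.604   0.2216] yaw 14.71 tilt [-0.0006  0.0018] F [ 0.1  0.2 -0.2] w_mm 86.9 gf 0.0 j [-60.  22.   0.  -0. -68. -15.]
  shift [-11.2    9.27   0.86] turn 1.65
[[ 0.0002  0.9609  0.2768  0.076 ]
 [ 1.     -0.0002  0.0002 -0.    ]
 [ 0.0003  0.2768 -0.9609 -0.1618]
 [ 0.      0.      0.      1.    ]] 357.3076151678905
rim 815 [ 435.4 -368.3] [175.3 245. ] 2.0 z 0.05030983692259128 0.05372528283085675
plate 130 [ 434.3 -368.1] [16.3 61.1] 88.1 z 0.07729752797201134 0.08487383399688941
stand 1958 [593.6 255.6] [132.3 131.8] 10.0 z 0.03293961979874871 0.035671754186358144
rail 66 [642.2 -75.8] [ 9.7 55.8] 1.8 z 0.02288603228988012 0.026879510852393616
rail 67 [ 549.8 -173.1] [59.8 11.9] 0.6 z 0.022744088556278297 0.026320483135589972
rail 67 [452.5 -81.6] [10.  57.5] 0.4 z 0.02256849128887184 0.026172680962872147
rail 80 [544.4  15.6] [57.2 11. ] 2.8 z 0.022080395898290472 0.025670512002837046
```

Call:
jog_arm:
  plan: "-1 0.8 0 0 0 0.83 -1; -1 0.8 0 0 0 0.82 -1; -1 0.8 0.1 0 0 0 -1; -1 0.8 0.1 0 0 0 -1; -1 0.8 0.1 0 0 0 -1; -1 0.8 0.1 0 0 0 -1; -1 0.8 0.1 0 0 0 -1; -1 0.8 0.1 0 0 0 -1; -1 0.8 0.1 0 0 0 -1; -1 0.8 0.1 0 0 0 -1"

```text
time_s: 1.1
tcp_pos: [0.3962, -0.3891, 0.2021]
ee_rot: [[-1.0, -0.026, -0.001], [-0.026, 1.0, 0.001], [0.001, 0.001, -1.0]]
wrist_force: [0.3, -0.6, -0.0]
gripper_width: 0.998
gripper_force: 0.0
```

```bash
python3 go.py .4325 -.366 .2 1.5
```

```text
t 1.1 tcp [ 0.3962 -0.3891  0.2021] yaw 1.51 tilt [-0.0006  0.0006] F [ 0.3 -0.6 -0. ] w_mm 86.9 gf 0.0 j [-28.  16. -11.  -0. -63. -61.]
  shift [-1.48  0.88  0.08] turn 0.0
```

Call:
jog_arm:
  plan: "-0.7 0.44 0 0 0 0 -1; -0.7 0.44 0 0 0 0 -1; 0 0 0 0 0 0 -1; 0 0 0 0 0 0 -1; 0 0 0 0 0 0 -1; 0 0 0 0 0 0 -1; 0 0 0 0 0 0 -1; 0 0 0 0 0 0 -1; 0 0 0 0 0 0 -1; 0 0 0 0 0 0 -1"

```text
time_s: 2.1
tcp_pos: [0.4298, -0.3674, 0.2026]
ee_rot: [[-1.0, -0.026, 0.0], [-0.026, 1.0, -0.0], [-0.0, -0.0, -1.0]]
wrist_force: [-0.3, 0.3, 0.3]
gripper_width: 0.998
gripper_force: 0.0
```

```bash
python3 go.py .4325 -.366 .2 1.5; python3 - <<'E'
from m import *
np.set_printoptions(precision=4,suppress=True)
p,d,K,X=cap("wrist"); save("w1.png",p); P=cloud(d,K,X); Z=P[...,2]
def rect(m,name):
    q=P[m]; rc=cv2.minAreaRect((q[:,:2]*1000).astype(np.float32)); print(name,m.sum(),np.round(rc[0],1),np.round(rc[1],1),round(rc[2],1),"z",np.median(q[:,2]),np.percentile(q[:,2],98))
b=(abs(P[...,0]-.433)<.05)&(abs(P[...,1]+.366)<.03)
rect(b&(Z>.072)&(Z<.09),"plate top")
rect((abs(P[...,0]-.433)<.14)&(abs(P[...,1]+.366)<.14)&(Z>.044)&(Z<.056),"rim")
E
```

```text
t 2.1 tcp [ 0.4298 -0.3674  0.2026] yaw 1.5 tilt [ 0. -0.] F [-0.3  0.3  0.3] w_mm 86.8 gf 0.0 j [-24.  17. -10.  -0. -63. -64.]
  shift [-0.11  0.05  0.1 ] turn -0.0
plate top 1017 [ 431.8 -367.2] [59.1 11.6] 1.8 z 0.07950172085093982 0.0809899265970482
rim 10654 [ 432.8 -367. ] [172.  242.2] 1.5 z 0.04961020614594083 0.05116581534593313
```

Call:
jog_arm:
  plan: "-0.11 0.01 0.9 0 0 0 -1; 0 0 1 0 0 0 -1; 0 0 1 0 0 0 -1; 0 0 1 0 0 0 -1; 0 0 1 0 0 0 -1; 0 0 1 0 0 0 -1; 0 0 0 0 0 0 1; 0 0 0 0 0 0 1; 0 0 0 0 0 0 1; 0 0 0 0 0 0 1"

```text
time_s: 3.15
tcp_pos: [0.4333, -0.3673, 0.0564]
ee_rot: [[-1.0, -0.026, 0.002], [-0.026, 1.0, -0.001], [-0.002, -0.001, -1.0]]
wrist_force: [-0.4, -0.2, 0.8]
gripper_width: 0.72
gripper_force: 0.0
```

Call:
jog_arm:
  plan: "0 0 0 0 0 0 1; 0 0 0 0 0 0 1; 0 0 -0.5 0 0 0 1; 0 0 -1 0 0 0 1; 0 0 -1 0 0 0 1; 0 0 -0.5 0 0 0 1; 0 0 0 0 0 0 1; 0 0 0 0 0 0 1; 0 0 0 0 0 0 1; 0 0 0 0 0 0 1"

```text
time_s: 4.15
tcp_pos: [0.432, -0.3667, 0.1288]
ee_rot: [[-1.0, -0.026, -0.002], [-0.026, 1.0, 0.001], [0.002, 0.001, -1.0]]
wrist_force: [0.1, 0.8, 0.3]
gripper_width: 0.008
gripper_force: 0.0
```

```bash
python3 go.py .5445 -.0785 .13 1.4
```

```text
t 4.15 tcp [ 0.432  -0.3667  0.1288] yaw 1.51 tilt [-0.0023  0.0012] F [0.1 0.8 0.3] w_mm 0.7 gf 0.0 j [-24.  21. -15.  -0. -54. -65.]
  shift [-4.78 11.41 -0.05] turn 0.01
```

Call:
jog_arm:
  plan: "0 0 0 0 0 0 0.1; 0 0 0 0 0 0 0.1; 0 0 0 0 0 0 0.1; 0 0 0 0 0 0 0.1; 0 0 0 0 0 0 0.1; 0 0 0 0 0 0 0.1; 0 0 0 0 0 0 0.1; 0 0 1 0 0 0 0.1; 0 0 1 0 0 0 0.1; 0 0 0.9 0 0 0 0.1"

```text
time_s: 5.15
tcp_pos: [0.4326, -0.3669, 0.0568]
ee_rot: [[-1.0, -0.026, 0.0], [-0.026, 1.0, -0.0], [-0.0, -0.0, -1.0]]
wrist_force: [0.0, -0.3, -0.8]
gripper_width: 0.447
gripper_force: 0.0
```

Call:
jog_arm:
  plan: "0 0 0 0 0 0 0.1; 0 0 0 0 0 0 1; 0 0 0 0 0 0 1; 0 0 0 0 0 0 1; 0 0 0 0 0 0 1; 0 0 0 0 0 0 1; 0 0 0 0 0 0 1; 0 0 0 0 0 0 1; 0 0 0 0 0 0 1; 0 0 0 0 0 0 1"

```text
time_s: 6.15
tcp_pos: [0.4331, -0.3671, 0.0584]
ee_rot: [[-1.0, -0.027, 0.001], [-0.027, 1.0, -0.001], [-0.001, -0.001, -1.0]]
wrist_force: [0.3, 2.5, 5.2]
gripper_width: 0.137
gripper_force: 30.0
```

```bash
python3 go.py .5445 -.0785 .13 1.4
```

```text
t 6.15 tcp [ 0.4331 -0.3671  0.0584] yaw 1.54 tilt [ 0.0009 -0.0006] F [0.3 2.5 5.2] w_mm 12.0 gf 30.0 j [-24.  26. -19.   0. -44. -65.]
  shift [-4.74 11.43 -2.86] turn 0.02
```

Call:
jog_arm:
  plan: "0 0 -0.4 0 0 0 1; 0 0 -0.8 0 0 0 1; 0 0 -0.9 0 0 0 1; -0.2 0.5 -0.7 0 0 0 1; -0.35 0.85 0 0 0 0 1; -0.35 0.85 0 0 0 0 1; -0.35 0.85 0 0 0 0 1; -0.35 0.85 0 0 0 0 1; -0.35 0.85 0 0 0 0 1; -0.35 0.85 0 0 0 0 1"

```text
time_s: 7.15
tcp_pos: [0.485, -0.2242, 0.126]
ee_rot: [[-1.0, -0.025, -0.004], [-0.025, 1.0, 0.002], [0.004, 0.002, -1.0]]
wrist_force: [-0.4, 0.2, -7.1]
gripper_width: 0.137
gripper_force: 30.0
```

Call:
jog_arm:
  plan: "-0.4 0.95 0 0 0 0 1; -0.4 0.95 0 0 0 0 1; -0.4 0.95 0 0 0 0 1; -0.4 0.95 0 0 0 0 1; -0.35 0.85 0 0 0 0 1; -0.28 0.68 0 0 0 0 1; -0.1 0.3 0 0 0 0 1; 0 0 0 0 0 0 1; 0 0 0 0 0 0 1; 0 0 0 0 0 0 1"

```text
time_s: 8.15
tcp_pos: [0.5402, -0.0841, 0.1272]
ee_rot: [[-1.0, -0.025, -0.001], [-0.025, 1.0, -0.0], [0.001, -0.0, -1.0]]
wrist_force: [0.2, -1.0, -5.9]
gripper_width: 0.14
gripper_force: 30.0
```

```bash
python3 go.py .545 -.0787 .0655 1.4; python3 - <<'E'
from m import *
p,d,K,X=cap("top"); save("t1.png",p[140:340,180:420].repeat(3,0).repeat(3,1)); np.savez("t1.npz",p=p,d=d,K=K,X=X)
P=cloud(d,K,X);print(P[294,262],P[292,250])
E
```

```text
t 8.15 tcp [ 0.5402 -0.0841  0.1272] yaw 1.45 tilt [-0.0013 -0.0001] F [ 0.2 -1.  -5.9] w_mm 12.2 gf 30.0 j [  8.  20. -18.  -0. -52. -97.]
  shift [-0.2   0.21  2.47] turn 0.01
[0.43077727 0.04208138 0.5483874 ] [0.43395911 0.05835914 0.54878716]
```

View pics/t1.png

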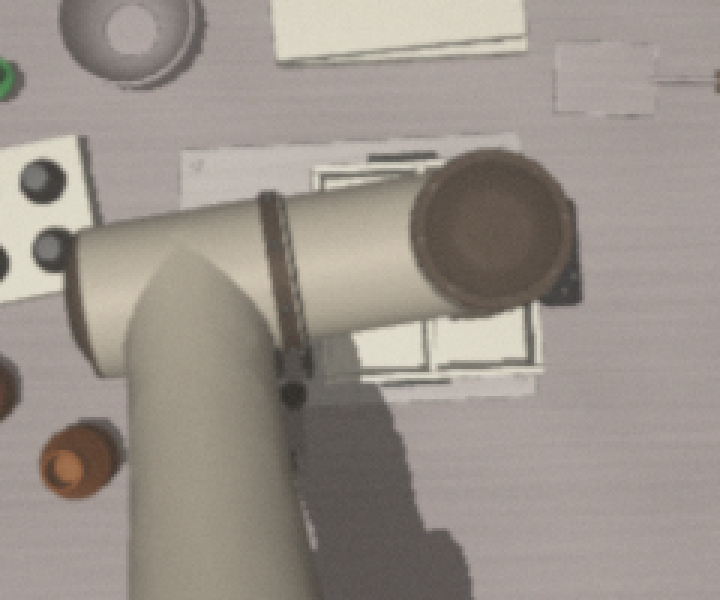

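Call:
jog_arm:
  plan: "-0.2 0.21 0 0 0 0 1; 0 0 0 0 0 0 1; 0 0 0.4 0 0 0 1; 0 0 0.6 0 0 0 1; 0 0 0.5 0 0 0 1; 0 0 0.4 0 0 0 1; 0 0 0.2 0 0 0 1; 0 0 0.2 0 0 0 1; 0 0 0.1 0 0 0 1; 0 0 0 0 0 0 1"

```text
time_s: 9.2
tcp_pos: [0.5459, -0.0779, 0.0675]
ee_rot: [[-1.0, -0.026, -0.0], [-0.026, 1.0, -0.0], [0.0, -0.0, -1.0]]
wrist_force: [-0.7, -0.3, -6.5]
gripper_width: 0.14
gripper_force: 30.0
```

```bash
python3 go.py .545 -.0787 .0655 1.4; python3 - <<'E'
from m import *
np.set_printoptions(precision=4,suppress=True)
p,d,K,X=cap("scene"); P=cloud(d,K,X);Z=P[...,2];hs=cv2.cvtColor(p,cv2.COLOR_RGB2HSV)
q=P[(abs(P[...,0]-.545)<.1)&(abs(P[...,1]+.0787)<.14)&(Z>.05)&(Z<.064)&(hs[...,1]<60)&(hs[...,2]>130)]
rc=cv2.minAreaRect((q[:,:2]*1000).astype(np.float32)); print(len(q),rc,np.median(q[:,2]))
E
```

```text
t 9.2 tcp [ 0.5459 -0.0779  0.0675] yaw 1.51 tilt [-0.0001 -0.    ] F [-0.7 -0.3 -6.5] w_mm 12.2 gf 30.0 j [  9.  24. -21.   0. -44. -97.]
  shift [ 0.04 -0.03  0.08] turn 0.01
243 ((549.826416015625, -99.5099105834961), (172.8917236328125, 206.4308319091797), 3.9774532318115234) 0.059939882614900464
```

Call:
jog_arm:
  plan: "0 0 0.08 0 0 0 1; 0 0 0 0 0 0 0.1; 0 0 0 0 0 0 0.1; 0 0 0 0 0 0 0.1; 0 0 0 0 0 0 0.1; 0 0 -0.6 0 0 0 0.1; 0 0 -1 0 0 0 0.1; 0 0 -1 0 0 0 0.1; 0 0 -1 0 0 0 0.1; 0 0 -1 0 0 0 0.1"

```text
time_s: 10.25
tcp_pos: [0.5458, -0.078, 0.1818]
ee_rot: [[-1.0, -0.026, 0.001], [-0.026, 1.0, -0.0], [-0.001, -0.0, -1.0]]
wrist_force: [0.8, -0.6, -0.1]
gripper_width: 0.45
gripper_force: 0.0
```

Call:
jog_arm:
  plan: "0 0 -0.9 0 0 0 1; 0 0 0 0 0 0 1; 0 0 0 0 0 0 1; 0 0 0 0 0 0 1; 0 0 0 0 0 0 1; 0 0 0 0 0 0 1; 0 0 0 0 0 0 1; 0 0 0 0 0 0 1; 0 0 0 0 0 0 1; 0 0 0 0 0 0 1"

```text
time_s: 11.25
tcp_pos: [0.5458, -0.0779, 0.203]
ee_rot: [[-1.0, -0.026, -0.0], [-0.026, 1.0, 0.0], [0.0, 0.0, -1.0]]
wrist_force: [0.4, -0.1, 0.0]
gripper_width: 0.008
gripper_force: 0.0
```

```bash
python3 go.py .545 -.0787 .21 1.4; python3 - <<'E'
from m import *
np.set_printoptions(precision=4,suppress=True)
p,d,K,X=cap("wrist"); save("w2.png",p); P=cloud(d,K,X); Z=P[...,2];hs=cv2.cvtColor(p,cv2.COLOR_RGB2HSV);np.savez("w2.npz",p=p,d=d,K=K,X=X)
w=(hs[...,1]<60)&(hs[...,2]>110)
def rect(m,name):
    q=P[m]; rc=cv2.minAreaRect((q[:,:2]*1000).astype(np.float32)); print(name,m.sum(),np.round(rc[0],1),np.round(rc[1],1),round(rc[2],1),"z",np.median(q[:,2]),q[:,:2].min(0),q[:,:2].max(0))
b=(abs(P[...,0]-.545)<.1)&(abs(P[...,1]+.0787)<.13)
rect(b&(Z>.055)&(Z<.062)&w,"rim")
rect(b&(Z>.08)&(Z<.095)&(abs(P[...,1]+.0787)<.04)&w,"plate")
for x,y in((.64,-.0765),(.547,-.172),(.45,-.081),(.543,.017)): rect((abs(P[...,0]-x)<.04)&(abs(P[...,1]-y)<.04)&(Z>.018)&(Z<.028)&(hs[...,2]<100),"rail")
E
```

```text
t 11.25 tcp [ 0.5458 -0.0779  0.203 ] yaw 1.51 tilt [-0.0001  0.    ] F [ 0.4 -0.1  0. ] w_mm 0.7 gf 0.0 j [  9.  16. -12.  -0. -63. -97.]
  shift [ 0.03 -0.03 -0.28] turn 0.01
rim 8849 [531.3 -78.5] [143.6 242.1] 1.3 z 0.05768054078823687 [ 0.4579 -0.1991] [0.605 0.043]
plate 1053 [545.6 -78.1] [59.9 12. ] 1.8 z 0.08761039182862451 [ 0.5156 -0.0849] [ 0.5754 -0.0721]
  return _methods._mean(a, axis=axis, dtype=dtype,
  ret = ret.dtype.type(ret / rcount)
Traceback (most recent call last):
ValueError: zero-size array to reduction operation minimum which has no identity
```

View pics/w2.png

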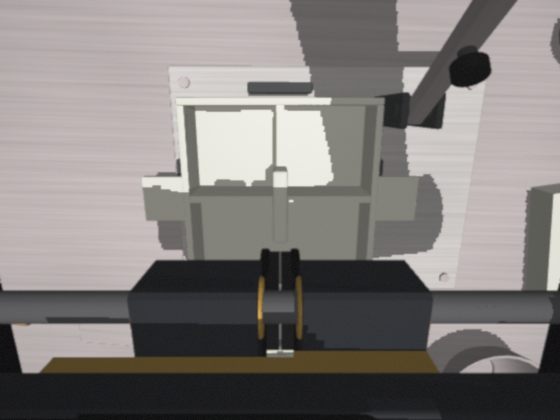

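```bash
python3 - <<'E'
from m import *
np.set_printoptions(precision=4,suppress=True)
p,d,K,X=load("w2.npz");P=cloud(d,K,X)
for uv in((470,68),(460,66),(480,75),(440,90),(500,10)): print(uv,P[uv[1],uv[0]])
p,d,K,X=load("top0.npz");P=cloud(d,K,X);q=P[(abs(P[...,0]-.4)<.04)&(P[...,1]>0)&(P[...,1]<.15)&(P[...,2]>.15)&(P[...,2]<.25)];print(len(q),np.percentile(q,[2,50,98],axis=0))
E
python3 go.py .368 .082 .26 1.5
```

```text
(470, 68) [0.4462 0.0195 0.1632]
(460, 66) [0.4452 0.0147 0.1619]
(480, 75) [0.4489 0.0287 0.1569]
(440, 90) [0.4547 0.025  0.1167]
(500, 10) [0.4216 0.0234 0.175 ]
391 [[0.391  0.0184 0.1543]
 [0.4013 0.0447 0.2027]
 [0.436  0.0983 0.2078]]
t 11.3 tcp [ 0.5458 -0.0779  0.2031] yaw 1.51 tilt [ 0. -0.] F [-0.4  0.3 -0.4] w_mm 0.2 gf 0.0 j [  9.  16. -12.   0. -63. -97.]
  shift [ 6.94  6.58 -2.28] turn 0.0
```

Call:
jog_arm:
  plan: "0 0 -1 0 0 0 1; 0 0 -1 0 0 0 1; 0.5 0 -0.5 0 0 0 1; 1 0.9 0 0 0 0 1; 1 0.9 0 0 0 0 1; 1 0.9 0 0 0 0 1; 1 0.9 0 0 0 0 1; 1 0.9 0 0 0 0 1; 1 0.9 0 0 0 0 1; 0.5 0.9 0 0 0 0 1"

```text
time_s: 12.3
tcp_pos: [0.3639, 0.0746, 0.2652]
ee_rot: [[-1.0, -0.026, -0.0], [-0.026, 1.0, 0.001], [0.0, 0.001, -1.0]]
wrist_force: [0.1, 0.4, 0.5]
gripper_width: 0.007
gripper_force: 0.0
```

```bash
python3 go.py .368 .082 .172 1.5
```

```text
t 12.3 tcp [0.3639 0.0746 0.2652] yaw 1.51 tilt [-0.0005  0.0007] F [0.1 0.4 0.5] w_mm 0.6 gf 0.0 j [  37.   -6.  -27.   -0.  -69. -126.]
  shift [-0.17  0.29  3.73] turn 0.0
```

Call:
jog_arm:
  plan: "0 0.1 0.9 0 0 0 1; 0 0 0.9 0 0 0 1; 0 0 0.9 0 0 0 1; 0 0 0.9 0 0 0 1; -0.5 0 0 0 0 0 1; -0.5 0 0 0 0 0 1; -0.5 0 0 0 0 0 1; -0.5 0 0 0 0 0 1; -0.5 0 0 0 0 0 1; -0.5 0 0 0 0 0 1"

```text
time_s: 13.3
tcp_pos: [0.4434, 0.0796, 0.1759]
ee_rot: [[-1.0, -0.026, 0.001], [-0.026, 1.0, 0.001], [-0.001, 0.001, -1.0]]
wrist_force: [-1.5, 0.4, 1.5]
gripper_width: 0.008
gripper_force: 0.7
```

Call:
jog_arm:
  plan: "-0.5 0 0 0 0 0 1; -0.5 0 0 0 0 0 1; -0.5 0 0 0 0 0 1; -0.4 0 0 0 0 0 1; 0 0 0 0 0 0 1; 0 0 0 0 0 0 1; 0 0 0 0 0 0 1; 0 0 0 0 0 0 1; 0 0 0 0 0 0 1; 0 0 0 0 0 0 1"

```text
time_s: 14.3
tcp_pos: [0.4889, 0.0807, 0.1757]
ee_rot: [[-1.0, -0.027, 0.0], [-0.027, 1.0, 0.0], [-0.0, 0.0, -1.0]]
wrist_force: [0.5, 0.0, 0.4]
gripper_width: 0.005
gripper_force: 0.0
```

```bash
cat > ang.py <<'E'
from m import *
def ang(n="scene"):
    p,d,K,X=cap(n);P=cloud(d,K,X);hs=cv2.cvtColor(p,cv2.COLOR_RGB2HSV)
    m=(P[...,1]>.052)&(P[...,1]<.11)&(P[...,0]>.36)&(P[...,0]<.62)&(P[...,2]>.04)&(P[...,2]<.24)&(hs[...,2]<70)
    q=P[m]; rr=np.hypot(q[:,0]-.4675,q[:,2]-.081); q=q[abs(rr-.139)<.02]
    c=np.median(q,0) if len(q) else None
    print("handle",len(q),c, np.arctan2(c[2]-.081,c[0]-.4675) if len(q) else ""); return p
if __name__=="__main__": ang()
E
python3 ang.py; python3 go.py .475 .08 .172
```

```text
handle 185 [0.58146601 0.08560522 0.16157633] 0.6154223474515115
t 14.35 tcp [0.489  0.0807 0.1757] yaw 1.52 tilt [0.0003 0.0002] F [-1.2  0.4  0.4] w_mm 0.2 gf 0.0 j [  28.   12.  -21.   -0.  -57. -117.]
  shift [ 0.56 -0.01  0.15] turn 0.0
```

Call:
jog_arm:
  plan: "0 0 0 0 0 0 1; 0 0 0 0 0 0 1; 0 0 0 0 0 0 1; 0 0 0 0 0 0 1; -0.9 0 0 0 0 0 1; -0.9 0 0 0 0 0 1; -0.9 0 0 0 0 0 1; -0.9 0 0 0 0 0 1; -0.9 0 0 0 0 0 1; 0 0 0 0 0 0 1"

```text
time_s: 15.35
tcp_pos: [0.6038, 0.0837, 0.1747]
ee_rot: [[-1.0, -0.026, 0.001], [-0.026, 1.0, -0.0], [-0.001, -0.0, -1.0]]
wrist_force: [-1.3, -1.2, -0.1]
gripper_width: 0.004
gripper_force: 0.0
```

```bash
python3 ang.py; python3 go.py .6025 .08 .098
```

```text
handle 115 [0.60415705 0.07782067 0.08852149] 0.05498370055601815
t 15.4 tcp [0.6022 0.0835 0.1747] yaw 1.47 tilt [-0.001  -0.0003] F [-0.2  0.2  0.4] w_mm 0.6 gf 0.0 j [  23.   23.   -6.   -0.  -62. -112.]
  shift [-0.01 -0.14  3.07] turn 0.0
```

Call:
jog_arm:
  plan: "0 -0.1 0.8 0 0 0 1; 0 0 0.9 0 0 0 1; 0 0 0.9 0 0 0 1; 0 0 0.5 0 0 0 1; 0 0 0.2 0 0 0 1; 0 0 0.12 0 0 0 1; 0 0 0.08 0 0 0 1; 0 0 0 0 0 0 1; 0 0 0 0 0 0 1; 0 0 0 0 0 0 1"

```text
time_s: 16.4
tcp_pos: [0.6021, 0.0813, 0.0892]
ee_rot: [[-1.0, -0.027, 0.002], [-0.027, 1.0, 0.0], [-0.002, 0.0, -1.0]]
wrist_force: [-2.3, -0.6, 4.1]
gripper_width: 0.007
gripper_force: 2.6
```

```bash
python3 ang.py; python3 go.py .6025 .08 .098
```

```text
handle 119 [0.60634623 0.09247529 0.10467308] 0.16887468209246867
t 16.45 tcp [0.6021 0.0813 0.0892] yaw 1.53 tilt [0.0016 0.0004] F [-2.4 -0.7  5.3] w_mm 0.5 gf 2.9 j [  23.   27.  -12.    0.  -51. -111.]
  shift [-0.01 -0.05 -0.35] turn 0.0
```

Call:
jog_arm:
  plan: "0 0 -1 0 0 0 1; 0 0 -1 0 0 0 1; 0 0 -1 0 0 0 0.5; 0 0 -1 0 0 0 0; 0 0 -1 0 0 0 -0.38; 0.65 0.9 -0.5 0 0 0 -0.38; 0.65 0.9 0 0 0 0 -0.38; 0.65 0.9 0 0 0 0 -0.38; 0.65 0.9 0 0 0 0 -0.38; 0.65 0.9 0 0 0 0 -0.38"

```text
time_s: 17.45
tcp_pos: [0.5168, 0.1923, 0.2254]
ee_rot: [[-1.0, -0.026, 0.0], [-0.026, 1.0, 0.001], [-0.0, 0.001, -1.0]]
wrist_force: [0.5, 0.7, 0.1]
gripper_width: 0.638
gripper_force: 0.0
```

Call:
jog_arm:
  plan: "0.65 0.9 0 0 0 0 -0.38; 0.65 0.9 0 0 0 0 -0.38; 0.65 0.9 0 0 0 0 -0.38; 0.65 0.9 0 0 0 0 -0.38; 0 0 0 0 0 0 -0.38; 0 0 0 0 0 0 -0.38; 0 0 0 0 0 0 -0.38; 0 0 0 0 0 0 -0.38; 0 0 0 0 0 0 -0.38; 0 0 0 0 0 0 -0.38"

```text
time_s: 18.45
tcp_pos: [0.4504, 0.2792, 0.2255]
ee_rot: [[-1.0, -0.025, -0.0], [-0.025, 1.0, -0.0], [0.0, -0.0, -1.0]]
wrist_force: [0.7, 0.4, 0.5]
gripper_width: 0.688
gripper_force: 0.0
```

```bash
cat > fl.py <<'E'
from m import *
def flasks(n="wrist",show=None):
    p,d,K,X=cap(n);P=cloud(d,K,X)
    if show: save(show,p)
    for m in cc(amber(p,P)&(P[...,1]<.44)&(P[...,0]>.3)&(P[...,2]>.106)&(P[...,2]<.15),12):
        q=P[m];v,u=np.nonzero(m);c,R=cv2.minEnclosingCircle((q[:,:2]*1000).astype(np.float32))
        print(n,"neck px",round(u.mean()),round(v.mean()),"n",len(q),"c",np.round(c,1),"D",round(2*R,1),"z",np.median(q[:,2]).round(4))
if __name__=="__main__": flasks("wrist"); flasks("top"); flasks("scene")
E
python3 fl.py; python3 go.py .447 .294 .078; python3 ang.py
```

```text
wrist neck px 167 126 n 49 c [389.1 198.9] D 29.2 z 0.1146
wrist neck px 435 169 n 17 c [416.1 397. ] D 10.8 z 0.1146
wrist neck px 439 198 n 24 c [436.7 402.2] D 18.2 z 0.1148
wrist neck px 313 218 n 24 c [455.3 304.5] D 18.6 z 0.1142
wrist neck px 285 221 n 18 c [459. 284.] D 13.4 z 0.1146
top neck px 200 296 n 77 c [389.8 207.3] D 33.5 z 0.1139
scene neck px 392 241 n 113 c [391.7 203.9] D 35.1 z 0.114
scene neck px 395 279 n 127 c [450.3 291.6] D 34.8 z 0.1141
scene neck px 432 311 n 147 c [431.7 388.8] D 35.6 z 0.1144
t 18.6 tcp [0.4502 0.2795 0.2256] yaw 1.49 tilt [-0.  0.] F [ 0.  -0.1 -0.5] w_mm 60.0 gf 0.0 j [  49.   13.  -13.   -0.  -65. -138.]
  shift [0.11 0.58 5.9 ] turn 0.0
handle 110 [0.60378992 0.07852112 0.08876478] 0.056911026273130896
```

Call:
jog_arm:
  plan: "0.07 0.51 0.9 0 0 0 -0.38; 0 0 1 0 0 0 -0.38; 0 0 1 0 0 0 -0.38; 0 0 1 0 0 0 -0.38; 0 0 1 0 0 0 -0.38; 0 0 1 0 0 0 -0.38; 0 0 0 0 0 0 1; 0 0 0 0 0 0 1; 0 0 0 0 0 0 1; 0 0 0 0 0 0 1"

```text
time_s: 19.65
tcp_pos: [0.4487, 0.2932, 0.0796]
ee_rot: [[-1.0, -0.027, 0.002], [-0.027, 1.0, 0.002], [-0.002, 0.002, -1.0]]
wrist_force: [0.2, 1.8, 0.0]
gripper_width: 0.414
gripper_force: 0.7
```

Call:
jog_arm:
  plan: "0 0 0 0 0 0 1; 0 0 0 0 0 0 1; 0 0 0 0 0 0 1; 0 0 -0.3 0 0 0 1; 0 0 -0.7 0 0 0 1; 0 0 -1 0 0 0 1; 0 0 -1 0 0 0 1; 0 0 -1 0 0 0 1; 0 0 -0.8 0 0 0 1; 0 0 0 0 0 0 1"

```text
time_s: 20.65
tcp_pos: [0.4487, 0.2928, 0.2002]
ee_rot: [[-1.0, -0.026, 0.003], [-0.026, 1.0, 0.003], [-0.003, 0.003, -1.0]]
wrist_force: [0.3, 0.3, -3.0]
gripper_width: 0.377
gripper_force: 30.0
```

```bash
python3 go.py .588 -.1186 .2
```

```text
t 20.65 tcp [0.4487 0.2928 0.2002] yaw 1.51 tilt [0.0029 0.003 ] F [ 0.3  0.3 -3. ] w_mm 32.8 gf 30.0 j [  50.   14.  -14.    0.  -61. -139.]
  shift [-5.14e+00 -1.66e+01  1.00e-02] turn 0.0
```

Call:
jog_arm:
  plan: "-0.15 -0.5 0 0 0 0 1; -0.31 -1 0 0 0 0 1; -0.31 -1 0 0 0 0 1; -0.31 -1 0 0 0 0 1; -0.31 -1 0 0 0 0 1; -0.31 -1 0 0 0 0 1; -0.31 -1 0 0 0 0 1; -0.31 -1 0 0 0 0 1; -0.31 -1 0 0 0 0 1; -0.31 -1 0 0 0 0 1"

```text
time_s: 21.65
tcp_pos: [0.5262, 0.0547, 0.1955]
ee_rot: [[-1.0, -0.025, -0.005], [-0.025, 1.0, -0.001], [0.005, -0.001, -1.0]]
wrist_force: [0.7, 0.1, -3.7]
gripper_width: 0.381
gripper_force: 30.0
```

Call:
jog_arm:
  plan: "-0.31 -1 0 0 0 0 1; -0.31 -1 0 0 0 0 1; -0.31 -1 0 0 0 0 1; -0.31 -1 0 0 0 0 1; -0.31 -1 0 0 0 0 1; -0.31 -1 0 0 0 0 1; -0.31 -0.9 0 0 0 0 1; 0 0 0 0 0 0 1; 0 0 0 0 0 0 1; 0 0 0 0 0 0 1"

```text
time_s: 22.65
tcp_pos: [0.5853, -0.1139, 0.1966]
ee_rot: [[-1.0, -0.026, -0.003], [-0.026, 1.0, 0.0], [0.003, 0.0, -1.0]]
wrist_force: [0.4, -0.3, -3.3]
gripper_width: 0.377
gripper_force: 30.0
```

```bash
python3 go.py .588 -.1186 .0945
```

```text
t 22.65 tcp [ 0.5853 -0.1139  0.1966] yaw 1.51 tilt [-0.0031  0.0003] F [ 0.4 -0.3 -3.3] w_mm 32.8 gf 30.0 j [  5.  20.  -6.  -0. -64. -93.]
  shift [-0.1  -0.19  4.09] turn 0.0
```

Call:
jog_arm:
  plan: "-0.1 -0.19 0 0 0 0 1; 0 0 0 0 0 0 1; 0 0 0.8 0 0 0 1; 0 0 1 0 0 0 1; 0 0 1 0 0 0 1; 0 0 0.8 0 0 0 1; 0 0 0.35 0 0 0 1; 0 0 0.1 0 0 0 1; 0 0 0 0 0 0 1; 0 0 0 0 0 0 1"

```text
time_s: 23.65
tcp_pos: [0.5902, -0.1188, 0.0982]
ee_rot: [[-1.0, -0.027, 0.003], [-0.027, 1.0, -0.0], [-0.003, -0.0, -1.0]]
wrist_force: [-0.4, 0.4, -3.6]
gripper_width: 0.379
gripper_force: 30.0
```

```bash
python3 go.py .588 -.1186 .0945
```

```text
t 23.65 tcp [ 0.5902 -0.1188  0.0982] yaw 1.54 tilt [ 0.0026 -0.0002] F [-0.4  0.4 -3.6] w_mm 32.9 gf 30.0 j [  4.  26. -12.   0. -51. -93.]
  shift [0.09 0.01 0.15] turn 0.0
```

Call:
jog_arm:
  plan: "0 0 0.1 0 0 0 1; 0 0 0.06 0 0 0 1; 0 0 0 0 0 0 1; 0 0 0 0 0 0 -0.2; 0 0 0 0 0 0 -0.2; 0 0 0 0 0 0 -0.2; 0 0 0 0 0 0 -0.2; 0 0 -0.5 0 0 0 -0.2; 0 0 -1 0 0 0 -0.2; 0 0 -1 0 0 0 -0.2"

```text
time_s: 24.65
tcp_pos: [0.5891, -0.1189, 0.1566]
ee_rot: [[-1.0, -0.027, -0.0], [-0.027, 1.0, -0.0], [0.0, -0.0, -1.0]]
wrist_force: [0.4, 0.2, 0.1]
gripper_width: 0.597
gripper_force: 0.0
```

Call:
jog_arm:
  plan: "0 0 -1 0 0 0 -0.38; 0 0 -1 0 0 0 -0.38; 0 0 -0.5 0 0 0 -0.38; 0.27 0.95 0 0 0 0 -0.38; 0.28 0.95 0 0 0 0 -0.38; 0.28 0.95 0 0 0 0 -0.38; 0.28 0.95 0 0 0 0 -0.38; 0.28 0.95 0 0 0 0 -0.38; 0.28 0.95 0 0 0 0 -0.38; 0.28 0.95 0 0 0 0 -0.38"

```text
time_s: 25.65
tcp_pos: [0.5354, 0.047, 0.2178]
ee_rot: [[-1.0, -0.026, -0.0], [-0.026, 1.0, -0.0], [0.0, -0.0, -1.0]]
wrist_force: [0.3, -0.2, 0.6]
gripper_width: 0.686
gripper_force: 0.0
```

```bash
sed -i 's/amber(p,P)&(P\[...,1\]<.44)/(P[...,1]>.1)\&(P[...,1]<.44)\&(P[...,0]<.5)/' fl.py; sed -i 's/>.106/>.109/;s/<.15),12/<.125),60/' fl.py; python3 go.py .4295 .389 .2; python3 - <<'E'
from m import *
p,d,K,X=cap("scene");P=cloud(d,K,X)
Z=P[...,2];m=amber(p,P)
for x,y in((.588,-.1186),):
    q=P[(abs(P[...,0]-x)<.04)&(abs(P[...,1]-y)<.04)&(Z>.12)&(Z<.15)];print(len(q),np.median(q,0),cv2.minEnclosingCircle((q[:,:2]*1000).astype(np.float32)))
E
python3 fl.py
```

```text
t 25.65 tcp [0.5354 0.047  0.2178] yaw 1.51 tilt [-0.0004 -0.    ] F [ 0.3 -0.2  0.6] w_mm 59.6 gf 0.0 j [  22.   14.  -12.   -0.  -64. -111.]
  shift [ 3.88 13.79  0.71] turn 0.0
103 [ 0.58950955 -0.11909336  0.12787381] ((591.48779296875, -120.50013732910156), 18.140613555908203)
wrist neck px 516 20 n 872 c [390.8 205.4] D 34.7 z 0.1139
top neck px 199 296 n 75 c [389.9 207.5] D 34.0 z 0.1149
scene neck px 391 240 n 101 c [391.2 202.9] D 36.5 z 0.1144
scene neck px 432 311 n 138 c [431.  389.7] D 36.4 z 0.1146
```

Call:
jog_arm:
  plan: "0.7 0.8 0 0 0 0 -0.38; 0.8 0.9 0 0 0 0 -0.38; 0.8 0.9 0 0 0 0 -0.38; 0.8 0.9 0 0 0 0 -0.38; 0.8 0.9 0 0 0 0 -0.38; 0.8 0.9 0 0 0 0 -0.38; 0.8 0.9 0 0 0 0 -0.38; 0.13 0.27 0 0 0 0 -0.38; 0 0 0 0 0 0 -0.38; 0 0 0 0 0 0 -0.38"

```text
time_s: 26.85
tcp_pos: [0.3917, 0.2035, 0.2178]
ee_rot: [[-1.0, -0.026, 0.0], [-0.026, 1.0, -0.0], [-0.0, -0.0, -1.0]]
wrist_force: [0.1, 0.1, 1.2]
gripper_width: 0.694
gripper_force: 0.0
```

```bash
python3 go.py .3905 .205 .079; python3 fl.py
```

```text
t 26.85 tcp [0.3917 0.2035 0.2178] yaw 1.47 tilt [ 0.     -0.0003] F [0.1 0.1 1.2] w_mm 60.4 gf 0.0 j [  49.    4.  -24.    0.  -62. -137.]
  shift [0.05 0.06 5.55] turn 0.0
wrist neck px 283 209 n 696 c [390.1 205.6] D 34.0 z 0.1144
wrist neck px 513 252 n 440 c [428.7 391.4] D 33.8 z 0.114
top neck px 120 281 n 85 c [429.7 393.3] D 34.4 z 0.1143
scene neck px 391 240 n 95 c [391.3 203.5] D 37.2 z 0.115
scene neck px 432 311 n 131 c [431.9 389.1] D 34.8 z 0.115
```

Call:
jog_arm:
  plan: "0.06 0.08 0.55 0 0 0 -0.38; 0 0 1 0 0 0 -0.38; 0 0 1 0 0 0 -0.38; 0 0 1 0 0 0 -0.38; 0 0 1 0 0 0 -0.38; 0 0 1 0 0 0 -0.38; 0 0 0 0 0 0 1; 0 0 0 0 0 0 1; 0 0 0 0 0 0 1; 0 0 0 0 0 0 1"

```text
time_s: 28.0
tcp_pos: [0.3903, 0.2067, 0.0803]
ee_rot: [[-1.0, -0.026, 0.002], [-0.026, 1.0, 0.002], [-0.002, 0.002, -1.0]]
wrist_force: [0.1, -1.3, 0.8]
gripper_width: 0.418
gripper_force: 0.7
```

Call:
jog_arm:
  plan: "0 0 0 0 0 0 1; 0 0 0 0 0 0 1; 0 0 0 0 0 0 1; 0 0 -0.3 0 0 0 1; 0 0 -0.7 0 0 0 1; 0 0 -1 0 0 0 1; 0 0 -1 0 0 0 1; 0 0 -1 0 0 0 1; 0 0 -0.8 0 0 0 1; 0 0 0 0 0 0 1"

```text
time_s: 29.0
tcp_pos: [0.3904, 0.2072, 0.2015]
ee_rot: [[-1.0, -0.027, 0.004], [-0.027, 1.0, 0.005], [-0.004, 0.004, -1.0]]
wrist_force: [0.1, 0.8, -3.1]
gripper_width: 0.386
gripper_force: 30.0
```

```bash
python3 go.py .586 -.0356 .2
```

```text
t 29.0 tcp [0.3904 0.2072 0.2015] yaw 1.53 tilt [0.004  0.0045] F [ 0.1  0.8 -3.1] w_mm 33.6 gf 30.0 j [  49.    5.  -26.    0.  -59. -138.]
  shift [-7.56 -9.92  0.06] turn 0.0
```

Call:
jog_arm:
  plan: "-0.35 -0.5 0 0 0 0 1; -0.7 -0.9 0 0 0 0 1; -0.72 -0.94 0 0 0 0 1; -0.72 -0.94 0 0 0 0 1; -0.72 -0.94 0 0 0 0 1; -0.72 -0.94 0 0 0 0 1; -0.72 -0.94 0 0 0 0 1; -0.72 -0.94 0 0 0 0 1; -0.72 -0.94 0 0 0 0 1; -0.72 -0.94 0 0 0 0 1"

```text
time_s: 30.0
tcp_pos: [0.565, -0.0133, 0.1967]
ee_rot: [[-1.0, -0.026, -0.004], [-0.026, 1.0, 0.0], [0.004, 0.0, -1.0]]
wrist_force: [-0.1, 0.9, -2.6]
gripper_width: 0.386
gripper_force: 30.0
```

Call:
jog_arm:
  plan: "-0.6 -0.8 0 0 0 0 1; 0 0 0 0 0 0 1; 0 0 0 0 0 0 1; 0 0 0 0 0 0 1; 0 0 0 0 0 0 1; 0 0 0 0 0 0 1; 0 0 0 0 0 0 1; 0 0 0 0 0 0 1; 0 0 0 0 0 0 1; 0 0 0 0 0 0 1"

```text
time_s: 31.0
tcp_pos: [0.5811, -0.0319, 0.1991]
ee_rot: [[-1.0, -0.026, 0.0], [-0.026, 1.0, 0.0], [-0.0, 0.0, -1.0]]
wrist_force: [0.2, -0.3, -2.0]
gripper_width: 0.388
gripper_force: 30.0
```

```bash
python3 go.py .586 -.0356 .0945
```

```text
t 31.0 tcp [ 0.5811 -0.0319  0.1991] yaw 1.52 tilt [0.0001 0.0001] F [ 0.2 -0.3 -2. ] w_mm 33.7 gf 30.0 j [  13.   19.   -8.   -0.  -63. -101.]
  shift [-0.19 -0.15  4.18] turn 0.0
```

Call:
jog_arm:
  plan: "-0.19 -0.15 0 0 0 0 1; 0 0 0.6 0 0 0 1; 0 0 0.9 0 0 0 1; 0 0 0.9 0 0 0 1; 0 0 0.8 0 0 0 1; 0 0 0.5 0 0 0 1; 0 0 0.3 0 0 0 1; 0 0 0.12 0 0 0 1; 0 0 0 0 0 0 1; 0 0 0 0 0 0 1"

```text
time_s: 32.0
tcp_pos: [0.5867, -0.0355, 0.097]
ee_rot: [[-1.0, -0.027, 0.002], [-0.027, 1.0, 0.0], [-0.002, 0.0, -1.0]]
wrist_force: [0.9, 0.1, -2.1]
gripper_width: 0.385
gripper_force: 30.0
```

```bash
python3 go.py .586 -.0356 .0945; python3 fl.py
```

```text
t 32.0 tcp [ 0.5867 -0.0355  0.097 ] yaw 1.53 tilt [0.0019 0.0001] F [ 0.9  0.1 -2.1] w_mm 33.5 gf 30.0 j [  12.   25.  -14.    0.  -50. -101.]
  shift [ 0.03 -0.    0.1 ] turn 0.0
top neck px 121 281 n 85 c [429.2 393. ] D 34.8 z 0.1141
scene neck px 432 310 n 128 c [431.6 388.9] D 35.0 z 0.1146
```

Call:
jog_arm:
  plan: "0 0 0.08 0 0 0 1; 0 0 0 0 0 0 -0.2; 0 0 0 0 0 0 -0.2; 0 0 0 0 0 0 -0.2; 0 0 0 0 0 0 -0.2; 0 0 -0.5 0 0 0 -0.2; 0 0 -1 0 0 0 -0.2; 0 0 -1 0 0 0 -0.2; 0 0 -1 0 0 0 -0.38; 0 0 -1 0 0 0 -0.38"

```text
time_s: 33.15
tcp_pos: [0.586, -0.0357, 0.2088]
ee_rot: [[-1.0, -0.027, 0.001], [-0.027, 1.0, -0.0], [-0.001, -0.0, -1.0]]
wrist_force: [0.8, -0.1, 0.3]
gripper_width: 0.668
gripper_force: 0.0
```

Call:
jog_arm:
  plan: "0.2 0.6 -0.4 0 0 0 -0.38; 0.34 1 0 0 0 0 -0.38; 0.34 1 0 0 0 0 -0.38; 0.34 1 0 0 0 0 -0.38; 0.34 1 0 0 0 0 -0.38; 0.34 1 0 0 0 0 -0.38; 0.34 1 0 0 0 0 -0.38; 0.34 1 0 0 0 0 -0.38; 0.34 1 0 0 0 0 -0.38; 0.34 1 0 0 0 0 -0.38"

```text
time_s: 34.15
tcp_pos: [0.4969, 0.2036, 0.2167]
ee_rot: [[-1.0, -0.027, -0.0], [-0.027, 1.0, 0.0], [0.0, 0.0, -1.0]]
wrist_force: [-0.4, -0.4, -0.5]
gripper_width: 0.692
gripper_force: 0.0
```

Call:
jog_arm:
  plan: "0.34 1 0 0 0 0 -0.38; 0.34 1 0 0 0 0 -0.38; 0.34 1 0 0 0 0 -0.38; 0.34 1 0 0 0 0 -0.38; 0.34 1 0 0 0 0 -0.38; 0.34 1 0 0 0 0 -0.38; 0.34 1 0 0 0 0 -0.38; 0.1 0.6 0 0 0 0 -0.38; 0 0 0 0 0 0 -0.38; 0 0 0 0 0 0 -0.38"

```text
time_s: 35.15
tcp_pos: [0.4308, 0.3902, 0.2163]
ee_rot: [[-1.0, -0.027, -0.001], [-0.027, 1.0, -0.001], [0.001, -0.001, -1.0]]
wrist_force: [-0.2, -0.7, 0.7]
gripper_width: 0.689
gripper_force: 0.0
```

```bash
python3 fl.py; python3 go.py .429 .391 .079;  python3 - <<'E'
from m import *
p,d,K,X=cap("scene");P=cloud(d,K,X);Z=P[...,2]
for x,y in((.588,-.1186),(.586,-.0356)):
    q=P[(abs(P[...,0]-x)<.035)&(abs(P[...,1]-y)<.035)&(Z>.12)&(Z<.15)];print(len(q),np.median(q,0),cv2.minEnclosingCircle((q[:,:2]*1000).astype(np.float32)))
E
```

```text
wrist neck px 298 162 n 725 c [391.7 402.5] D 33.9 z 0.1144
scene neck px 450 307 n 129 c [392.9 399.8] D 36.2 z 0.1148
t 35.3 tcp [0.4314 0.3895 0.2166] yaw 1.45 tilt [-0.0002 -0.0003] F [-0.1 -0.3 -0.4] w_mm 60.1 gf 0.0 j [  58.   18.   -6.   -0.  -66. -147.]
  shift [0.09 0.06 5.5 ] turn 0.0
101 [ 0.59099207 -0.11719612  0.12845829] ((590.9664306640625, -119.50120544433594), 18.05241584777832)
109 [ 0.58843314 -0.03557656  0.12780481] ((588.931640625, -38.07817077636719), 18.351011276245117)
```

Call:
jog_arm:
  plan: "0.8 0.28 0 0 0 0 -0.38; 0.78 0.28 0 0 0 0 -0.38; 0 0 0.7 0 0 0 -0.38; 0 0 1 0 0 0 -0.38; 0 0 1 0 0 0 -0.38; 0 0 1 0 0 0 -0.38; 0 0 1 0 0 0 -0.38; 0 0 0.6 0 0 0 -0.38; 0 0 0 0 0 0 -0.38; 0 0 0 0 0 0 0.2"

```text
time_s: 36.35
tcp_pos: [0.3918, 0.4033, 0.0845]
ee_rot: [[-1.0, -0.026, 0.001], [-0.026, 1.0, 0.0], [-0.001, 0.0, -1.0]]
wrist_force: [-0.3, 0.7, 1.1]
gripper_width: 0.654
gripper_force: 0.0
```

Call:
jog_arm:
  plan: "0 0 0 0 0 0 1; 0 0 0 0 0 0 1; 0 0 0 0 0 0 1; 0 0 0 0 0 0 1; 0 0 0 0 0 0 1; 0 0 0 0 0 0 1; 0 0 0 0 0 0 1; 0 0 0 0 0 0 1; 0 0 0 0 0 0 1; 0 0 0 0 0 0 1"

```text
time_s: 37.35
tcp_pos: [0.3915, 0.4035, 0.0848]
ee_rot: [[-1.0, -0.027, 0.001], [-0.027, 1.0, 0.0], [-0.001, 0.0, -1.0]]
wrist_force: [0.4, -1.5, 5.2]
gripper_width: 0.383
gripper_force: 30.0
```

```bash
python3 go.py .505 -.1208 .2
```

```text
t 37.35 tcp [0.3915 0.4035 0.0848] yaw 1.53 tilt [0.0006 0.0003] F [ 0.4 -1.5  5.2] w_mm 33.3 gf 30.0 j [  62.   24.  -19.    0.  -47. -151.]
  shift [ -3.98 -21.09  -4.61] turn 0.0
```

Call:
jog_arm:
  plan: "0 0 -0.4 0 0 0 1; 0 0 -0.8 0 0 0 1; 0 0 -1 0 0 0 1; 0 0 -1 0 0 0 1; 0 0 -0.9 0 0 0 1; -0.1 -0.5 -0.5 0 0 0 1; -0.18 -0.95 -0.1 0 0 0 1; -0.19 -1 0 0 0 0 1; -0.19 -1 0 0 0 0 1; -0.19 -1 0 0 0 0 1"

```text
time_s: 38.35
tcp_pos: [0.4147, 0.2906, 0.2006]
ee_rot: [[-1.0, -0.026, -0.002], [-0.026, 1.0, -0.001], [0.002, -0.001, -1.0]]
wrist_force: [0.1, 0.9, -4.2]
gripper_width: 0.377
gripper_force: 30.0
```

Call:
jog_arm:
  plan: "-0.19 -1 0 0 0 0 1; -0.19 -1 0 0 0 0 1; -0.19 -1 0 0 0 0 1; -0.19 -1 0 0 0 0 1; -0.19 -1 0 0 0 0 1; -0.19 -1 0 0 0 0 1; -0.19 -1 0 0 0 0 1; -0.19 -1 0 0 0 0 1; -0.19 -1 0 0 0 0 1; -0.19 -1 0 0 0 0 1"

```text
time_s: 39.35
tcp_pos: [0.4684, 0.0424, 0.2007]
ee_rot: [[-1.0, -0.026, -0.002], [-0.026, 1.0, -0.0], [0.002, -0.0, -1.0]]
wrist_force: [-0.7, 0.4, -3.0]
gripper_width: 0.375
gripper_force: 30.0
```

```bash
python3 go.py .505 -.1208 .2
```

```text
t 39.35 tcp [0.4684 0.0424 0.2007] yaw 1.48 tilt [-0.0024 -0.0001] F [-0.7  0.4 -3. ] w_mm 32.6 gf 30.0 j [  25.    8.  -22.   -0.  -60. -113.]
  shift [-1.3  -6.56  0.03] turn 0.0
```

Call:
jog_arm:
  plan: "-0.2 -1 0 0 0 0 1; -0.2 -1 0 0 0 0 1; -0.2 -1 0 0 0 0 1; -0.2 -1 0 0 0 0 1; -0.2 -1 0 0 0 0 1; -0.2 -1 0 0 0 0 1; -0.1 -0.5 0 0 0 0 1; 0 0 0 0 0 0 1; 0 0 0 0 0 0 1; 0 0 0 0 0 0 1"

```text
time_s: 40.35
tcp_pos: [0.5059, -0.1168, 0.2013]
ee_rot: [[-1.0, -0.027, -0.001], [-0.027, 1.0, 0.0], [0.001, 0.0, -1.0]]
wrist_force: [-0.5, -0.0, -2.7]
gripper_width: 0.377
gripper_force: 30.0
```

```bash
python3 go.py .505 -.1208 .1
```

```text
t 40.35 tcp [ 0.5059 -0.1168  0.2013] yaw 1.55 tilt [-0.0006  0.0004] F [-0.5 -0.  -2.7] w_mm 32.8 gf 30.0 j [  5.  13. -16.  -0. -61. -93.]
  shift [ 0.04 -0.16  4.05] turn 0.0
```

Call:
jog_arm:
  plan: "0.04 -0.16 0.3 0 0 0 1; 0 0 0.8 0 0 0 1; 0 0 0.9 0 0 0 1; 0 0 0.9 0 0 0 1; 0 0 0.6 0 0 0 1; 0 0 0.35 0 0 0 1; 0 0 0.15 0 0 0 1; 0 0 0 0 0 0 1; 0 0 0 0 0 0 1; 0 0 0 0 0 0 1"

```text
time_s: 41.35
tcp_pos: [0.5061, -0.1215, 0.1024]
ee_rot: [[-1.0, -0.027, 0.002], [-0.027, 1.0, -0.0], [-0.002, -0.0, -1.0]]
wrist_force: [-0.7, 0.7, -2.7]
gripper_width: 0.377
gripper_force: 30.0
```

```bash
python3 go.py .505 -.1208 .0995
```

```text
t 41.35 tcp [ 0.5061 -0.1215  0.1024] yaw 1.53 tilt [ 0.0019 -0.    ] F [-0.7  0.7 -2.7] w_mm 32.8 gf 30.0 j [  4.  19. -24.   0. -47. -93.]
  shift [0.04 0.03 0.12] turn 0.0
```

Call:
jog_arm:
  plan: "0 0 0.12 0 0 0 1; 0 0 0 0 0 0 -0.2; 0 0 0 0 0 0 -0.2; 0 0 0 0 0 0 -0.2; 0 0 0 0 0 0 -0.2; 0 0 -0.5 0 0 0 -0.2; 0 0 -1 0 0 0 -0.2; 0 0 -1 0 0 0 -0.2; 0 0 -1 0 0 0 0.08; 0 0 -1 0 0 0 0.08"

```text
time_s: 42.35
tcp_pos: [0.5053, -0.1215, 0.2122]
ee_rot: [[-1.0, -0.026, 0.0], [-0.026, 1.0, -0.0], [-0.0, -0.0, -1.0]]
wrist_force: [1.3, 0.7, -0.4]
gripper_width: 0.505
gripper_force: 0.0
```

Call:
jog_arm:
  plan: "-0.15 0.6 -0.4 0 0 0 0.08; -0.23 1 0 0 0 0 0.08; -0.23 1 0 0 0 0 0.08; -0.23 1 0 0 0 0 0.08; -0.23 1 0 0 0 0 0.08; -0.23 1 0 0 0 0 0.08; -0.23 1 0 0 0 0 0.08; -0.23 1 0 0 0 0 0.08; -0.23 1 0 0 0 0 0.08; -0.23 1 0 0 0 0 0.08"

```text
time_s: 43.35
tcp_pos: [0.5542, 0.1217, 0.2203]
ee_rot: [[-1.0, -0.027, -0.001], [-0.027, 1.0, -0.0], [0.001, -0.0, -1.0]]
wrist_force: [-0.1, 0.3, 1.0]
gripper_width: 0.461
gripper_force: 0.0
```

Call:
jog_arm:
  plan: "-0.23 1 0 0 0 0 0.08; -0.23 1 0 0 0 0 0.08; -0.23 1 0 0 0 0 0.08; -0.23 1 0 0 0 0 0.08; -0.23 1 0 0 0 0 0.08; -0.1 0.5 0 0 0 0 0.08; 0 0 0 0 0 0 0.08; 0 0 0 0 0 0 0.08; 0 0 0 0 0 0 0.08; 0 0 0 0 0 0 0.08"

```text
time_s: 44.35
tcp_pos: [0.5821, 0.2572, 0.2213]
ee_rot: [[-1.0, -0.025, 0.0], [-0.025, 1.0, 0.0], [-0.0, 0.0, -1.0]]
wrist_force: [-0.1, -0.4, 0.1]
gripper_width: 0.461
gripper_force: 0.0
```

```bash
python3 go.py .57 .25 .22; cat > st.py <<'E'
from m import *
def stops(n="wrist",pic=None,lo=.058,hi=.075,x=(.5,.68),y=(.16,.35),mn=60):
    p,d,K,X=cap(n);P=cloud(d,K,X);Z=P[...,2]
    if pic: save(pic,p)
    for m in cc((P[...,0]>x[0])&(P[...,0]<x[1])&(P[...,1]>y[0])&(P[...,1]<y[1])&(Z>lo)&(Z<hi),mn):
        q=P[m];v,u=np.nonzero(m);t=q[q[:,2]>np.percentile(q[:,2],60)-.002];c,R=cv2.minEnclosingCircle((t[:,:2]*1000).astype(np.float32))
        print(n,"px",round(u.mean()),round(v.mean()),"n",len(q),"c",np.round(c,1),"D",round(2*R,1),"z",np.median(t[:,2]).round(4),"rgb",p[m].mean(0).round())
if __name__=="__main__":
    stops("wrist","w3.png"); stops("scene",mn=10)
    stops("scene",None,.12,.14,(.46,.63),(-.16,0),15)
E
python3 st.py; python3 ang.py
```

```text
t 44.35 tcp [0.5821 0.2572 0.2213] yaw 1.45 tilt [0.0001 0.0001] F [-0.1 -0.4  0.1] w_mm 40.1 gf 0.0 j [  38.   23.    2.    0.  -69. -127.]
  shift [ 0.49 -0.28  0.05] turn 0.0
wrist px 309 170 n 463 c [558.1 282.2] D 21.5 z 0.0666 rgb [81. 82. 84.]
wrist px 243 180 n 464 c [568.3 223.6] D 21.7 z 0.0666 rgb [112. 114. 116.]
wrist px 316 232 n 434 c [617.2 292.8] D 21.6 z 0.0667 rgb [91. 92. 94.]
wrist px 254 241 n 432 c [626.9 233.8] D 21.5 z 0.0667 rgb [81. 82. 84.]
scene px 329 289 n 80 c [570.  220.7] D 22.5 z 0.068 rgb [77. 77. 74.]
scene px 309 304 n 84 c [629.1 232.5] D 21.2 z 0.0681 rgb [59. 58. 56.]
scene px 348 308 n 89 c [560.4 281. ] D 21.7 z 0.0678 rgb [56. 55. 53.]
scene px 328 324 n 92 c [618.8 290.9] D 21.8 z 0.0682 rgb [63. 63. 61.]
scene px 279 167 n 101 c [ 509. -124.] D 34.7 z 0.1297 rgb [96. 68. 51.]
scene px 252 179 n 104 c [ 590.3 -120.3] D 36.6 z 0.1298 rgb [99. 71. 53.]
scene px 268 199 n 103 c [588.9 -38.8] D 36.9 z 0.13 rgb [92. 62. 41.]
handle 110 [0.6043432  0.07878625 0.08854522] 0.05508190890964447
```

View pics/w3.png

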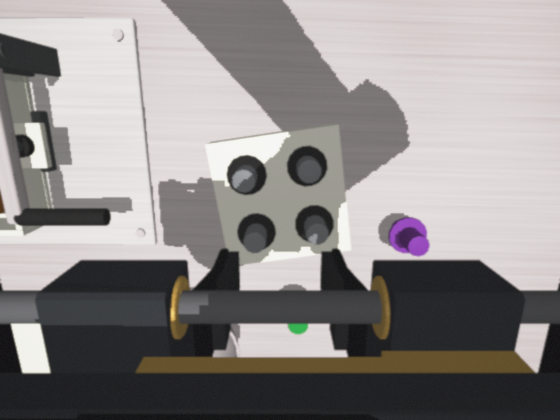

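This view shows four grey-gripped stoppers in the stand at px (309,170), (243,180), (316,232) and (254,241). They match the description: grey, black plug, hanging in the stand. The purple one (408,235) and the green one (297,325) are loose outside the stand, so they are the look-alikes. I'll take (243,180) first.

Call:
jog_arm:
  plan: "0.3 -0.67 0.5 0 0 0 0.08; 0.29 -0.66 0.8 0 0 0 0.08; 0 0 1 0 0 0 0.08; 0 0 1 0 0 0 0.08; 0 0 1 0 0 0 0.08; 0 0 1 0 0 0 0.08; 0 0 1 0 0 0 0.08; 0 0 0.6 0 0 0 0.08; 0 0 0.3 0 0 0 0.08; 0 0 0 0 0 0 0.08"

```text
time_s: 45.55
tcp_pos: [0.568, 0.2241, 0.0402]
ee_rot: [[-1.0, -0.026, -0.002], [-0.026, 1.0, -0.001], [0.002, -0.001, -1.0]]
wrist_force: [-0.1, -0.6, -0.0]
gripper_width: 0.46
gripper_force: 0.0
```

```bash
python3 go.py .5683 .2236 .04
```

```text
t 45.55 tcp [0.568  0.2241 0.0402] yaw 1.5 tilt [-0.0015 -0.0011] F [-0.1 -0.6 -0. ] w_mm 40.0 gf 0.0 j [  37.   31.  -14.   -0.  -45. -125.]
  shift [-0.01 -0.02  0.01] turn 0.0
```

Call:
jog_arm:
  plan: "0 0 0 0 0 0 1; 0 0 0 0 0 0 1; 0 0 0 0 0 0 1; 0 0 0 0 0 0 1; 0 0 0 0 0 0 1; 0 0 0 0 0 0 1; 0 0 0 0 0 0 1; 0 0 -0.3 0 0 0 1; 0 0 -0.7 0 0 0 1; 0 0 -1 0 0 0 1"

```text
time_s: 46.55
tcp_pos: [0.567, 0.2237, 0.0899]
ee_rot: [[-1.0, -0.026, -0.004], [-0.026, 1.0, -0.002], [0.004, -0.002, -1.0]]
wrist_force: [-0.1, 0.0, -0.5]
gripper_width: 0.246
gripper_force: 30.0
```

Call:
jog_arm:
  plan: "0 0 -1 0 0 0 1; 0 0 -1 0 0 0 1; 0 0 -1 0 0 0 1; -0.05 -0.5 -1 0 0 0 1; -0.05 -1 -0.8 0 0 0 1; -0.05 -1 0 0 0 0 1; -0.05 -1 0 0 0 0 1; -0.05 -1 0 0 0 0 1; -0.05 -1 0 0 0 0 1; -0.05 -1 0 0 0 0 1"

```text
time_s: 47.55
tcp_pos: [0.5809, 0.0613, 0.2108]
ee_rot: [[-1.0, -0.026, -0.001], [-0.026, 1.0, 0.0], [0.001, 0.0, -1.0]]
wrist_force: [0.5, 0.6, 0.8]
gripper_width: 0.243
gripper_force: 30.0
```

```bash
python3 go.py .587 -.0365 .215
```

```text
t 47.55 tcp [0.5809 0.0613 0.2108] yaw 1.51 tilt [-0.001  0.   ] F [0.5 0.6 0.8] w_mm 21.2 gf 30.0 j [  22.   19.   -6.   -0.  -65. -110.]
  shift [-0.14 -3.92 -0.17] turn 0.0
```

Call:
jog_arm:
  plan: "-0.04 -1 0 0 0 0 1; -0.04 -1 0 0 0 0 1; -0.03 -1 0 0 0 0 1; -0.03 -0.9 0 0 0 0 1; 0 0 0 0 0 0 1; 0 0 0 0 0 0 1; 0 0 0 0 0 0 1; 0 0 0 0 0 0 1; 0 0 0 0 0 0 1; 0 0 0 0 0 0 1"

```text
time_s: 48.55
tcp_pos: [0.5875, -0.0345, 0.2111]
ee_rot: [[-1.0, -0.027, 0.0], [-0.027, 1.0, 0.0], [-0.0, 0.0, -1.0]]
wrist_force: [-0.2, -0.2, -1.1]
gripper_width: 0.243
gripper_force: 30.0
```

```bash
cat > rim.py <<'E'
from m import *
def rims(pic=None):
    p,d,K,X=cap("wrist");P=cloud(d,K,X);Z=P[...,2]
    if pic: save(pic,p)
    for x,y in((.588,-.119),(.5865,-.0365),(.5065,-.1215)):
        m=(abs(P[...,0]-x)<.03)&(abs(P[...,1]-y)<.03)&(Z>.124)&(Z<.134);q=P[m][:,:2]*1000
        if len(q)>60:
            c,R=cv2.minEnclosingCircle(q.astype(np.float32))
            print("rim n",len(q),"c",np.round(c,1),"D",round(2*R,1),"z",np.median(P[m][:,2]).round(4),"bbox c",((q.min(0)+q.max(0))/2).round(1),np.ptp(q,axis=0).round(1))
if __name__=="__main__":
    import sys; rims(sys.argv[1] if len(sys.argv)>1 else None)
E
python3 rim.py w4.png;python3 go.py .587 -.0365 .215
```

```text
rim n 844 c [ 588.5 -119. ] D 34.3 z 0.1283 bbox c [ 588.6 -118.7] [33.7 33.3]
rim n 535 c [586.  -36.2] D 33.9 z 0.1284 bbox c [582.4 -36.2] [26.5 32.7]
rim n 1060 c [ 506.5 -121.9] D 34.0 z 0.1283 bbox c [ 506.5 -122. ] [33.4 33.3]
t 48.6 tcp [ 0.5875 -0.0346  0.211 ] yaw 1.55 tilt [-0.  0.] F [ 0.   0.2 -0.2] w_mm 21.1 gf 30.0 j [  12.   19.   -6.   -0.  -65. -101.]
  shift [ 0.02 -0.07 -0.16] turn 0.0
```

View pics/w4.png

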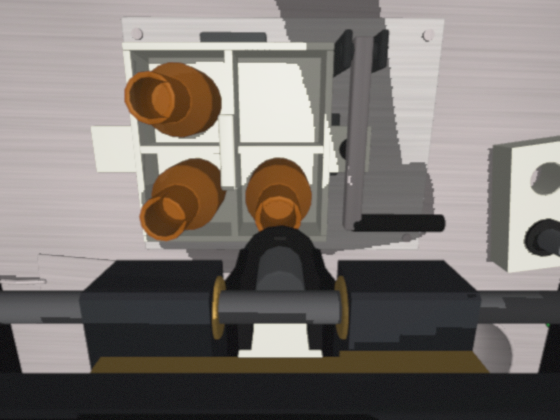

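Call:
jog_arm:
  plan: "0.07 -0.07 0.5 0 0 0 1; 0 0 0.8 0 0 0 1; 0 0 0.4 0 0 0 1; 0 0 0 0 0 0 1; 0 0 0.3 0 0 0 1; 0 0 0.3 0 0 0 1; 0 0 0.3 0 0 0 1; 0 0 0.25 0 0 0 1; 0 0 0 0 0 0 1; 0 0 0 0 0 0 1"

```text
time_s: 49.6
tcp_pos: [0.5858, -0.0368, 0.1397]
ee_rot: [[-1.0, -0.026, -0.0], [-0.026, 1.0, 0.0], [0.0, 0.0, -1.0]]
wrist_force: [0.6, 0.1, -0.0]
gripper_width: 0.242
gripper_force: 30.0
```

```bash
python3 go.py .5858 -.0362 .137
```

```text
t 49.6 tcp [ 0.5858 -0.0368  0.1397] yaw 1.51 tilt [-0.0001  0.    ] F [ 0.6  0.1 -0. ] w_mm 21.0 gf 30.0 j [  12.   22.  -12.   -0.  -56. -101.]
  shift [-0.    0.02  0.11] turn 0.0
```

Call:
jog_arm:
  plan: "0 0 0.05 0 0 0 1; 0 0 0.05 0 0 0 1; 0 0 0 0 0 0 1; 0 0 0 0 0 0 0.08; 0 0 0 0 0 0 0.08; 0 0 0 0 0 0 0.08; 0 0 0 0 0 0 0.08; 0 0 -0.5 0 0 0 0.08; 0 0 -1 0 0 0 0.08; 0 0 -1 0 0 0 0.08"

```text
time_s: 50.6
tcp_pos: [0.5857, -0.037, 0.201]
ee_rot: [[-1.0, -0.027, -0.001], [-0.027, 1.0, -0.0], [0.001, -0.0, -1.0]]
wrist_force: [0.9, 0.7, -0.6]
gripper_width: 0.459
gripper_force: 0.0
```

Call:
jog_arm:
  plan: "0 0.5 -0.6 0 0 0 0.08; 0.06 1 0 0 0 0 0.08; 0.06 1 0 0 0 0 0.08; 0.06 1 0 0 0 0 0.08; 0.06 1 0 0 0 0 0.08; 0.06 1 0 0 0 0 0.08; 0.06 1 0 0 0 0 0.08; 0.06 1 0 0 0 0 0.08; 0.06 1 0 0 0 0 0.08; 0.06 1 0 0 0 0 0.08"

```text
time_s: 51.6
tcp_pos: [0.566, 0.2013, 0.2159]
ee_rot: [[-1.0, -0.027, 0.001], [-0.027, 1.0, 0.0], [-0.001, 0.0, -1.0]]
wrist_force: [0.4, -0.7, -0.1]
gripper_width: 0.459
gripper_force: 0.0
```

Call:
jog_arm:
  plan: "0.06 1 0 0 0 0 0.08; 0.06 1 0 0 0 0 0.08; 0.06 1 0 0 0 0 0.08; 0 0.5 0 0 0 0 0.08; 0 0 0 0 0 0 0.08; 0 0 0 0 0 0 0.08; 0 0 0 0 0 0 0.08; 0 0 0 0 0 0 0.08; 0 0 0 0 0 0 0.08; 0 0 0 0 0 0 0.08"

```text
time_s: 52.6
tcp_pos: [0.5593, 0.2871, 0.2149]
ee_rot: [[-1.0, -0.026, 0.0], [-0.026, 1.0, 0.0], [-0.0, 0.0, -1.0]]
wrist_force: [0.1, -0.1, -0.3]
gripper_width: 0.46
gripper_force: 0.0
```

```bash
python3 go.py .5581 .2822 .04; python3 - <<'E'
from st import *
stops("wrist"); stops("scene",None,.14,.18,(.46,.63),(-.16,0),15)
E
python3 ang.py
```

```text
t 52.6 tcp [0.5593 0.2871 0.2149] yaw 1.48 tilt [0. 0.] F [ 0.1 -0.1 -0.3] w_mm 40.1 gf 0.0 j [  42.   23.    0.    0.  -68. -130.]
  shift [ 0.05 -0.19  7.  ] turn 0.0
wrist px 275 196 n 459 c [558.2 282.6] D 21.5 z 0.0665 rgb [81. 83. 85.]
wrist px 284 256 n 436 c [616.9 292.6] D 22.0 z 0.0666 rgb [95. 96. 97.]
scene px 268 191 n 107 c [587.1 -38.4] D 24.9 z 0.165 rgb [79. 79. 75.]
handle 110 [0.604152   0.07877931 0.08903551] 0.058735096903760636
```

Call:
jog_arm:
  plan: "0.05 -0.19 0.5 0 0 0 0.08; 0 0 1 0 0 0 0.08; 0 0 1 0 0 0 0.08; 0 0 1 0 0 0 0.08; 0 0 1 0 0 0 0.08; 0 0 1 0 0 0 0.08; 0 0 0.8 0 0 0 0.08; 0 0 0.5 0 0 0 0.08; 0 0 0.2 0 0 0 0.08; 0 0 0 0 0 0 0.08"

```text
time_s: 53.75
tcp_pos: [0.5581, 0.2828, 0.0395]
ee_rot: [[-1.0, -0.027, -0.0], [-0.027, 1.0, -0.0], [0.0, -0.0, -1.0]]
wrist_force: [-0.6, -0.8, -0.6]
gripper_width: 0.459
gripper_force: 0.0
```

Call:
jog_arm:
  plan: "0 0 0 0 0 0 1; 0 0 0 0 0 0 1; 0 0 0 0 0 0 1; 0 0 0 0 0 0 1; 0 0 0 0 0 0 1; 0 0 0 0 0 0 1; 0 0 0 0 0 0 1; 0 0 0 0 0 0 1; 0 0 0 0 0 0 1; 0 0 0 0 0 0 1"

```text
time_s: 54.75
tcp_pos: [0.5584, 0.2831, 0.0407]
ee_rot: [[-1.0, -0.027, 0.001], [-0.027, 1.0, 0.001], [-0.001, 0.001, -1.0]]
wrist_force: [-1.3, -0.7, 6.0]
gripper_width: 0.242
gripper_force: 30.0
```

```bash
python3 go.py .588 -.119 .215
```

```text
t 54.75 tcp [0.5584 0.2831 0.0407] yaw 1.54 tilt [0.0011 0.0006] F [-1.3 -0.7  6. ] w_mm 21.0 gf 30.0 j [  42.   32.  -12.    0.  -46. -130.]
  shift [ -0.75 -16.11  -6.97] turn 0.0
```

Call:
jog_arm:
  plan: "0 0 -0.3 0 0 0 1; 0 0 -0.8 0 0 0 1; 0 0 -1 0 0 0 1; 0 0 -1 0 0 0 1; 0 0 -1 0 0 0 1; 0 0 -1 0 0 0 1; 0 -0.5 -1 0 0 0 1; -0.05 -1 -0.9 0 0 0 1; -0.05 -1 0 0 0 0 1; -0.05 -1 0 0 0 0 1"

```text
time_s: 55.75
tcp_pos: [0.564, 0.1947, 0.2155]
ee_rot: [[-1.0, -0.027, 0.001], [-0.027, 1.0, 0.001], [-0.001, 0.001, -1.0]]
wrist_force: [0.2, -0.7, -0.6]
gripper_width: 0.243
gripper_force: 30.0
```

Call:
jog_arm:
  plan: "-0.05 -1 0 0 0 0 1; -0.05 -1 0 0 0 0 1; -0.05 -1 0 0 0 0 1; -0.05 -1 0 0 0 0 1; -0.05 -1 0 0 0 0 1; -0.05 -1 0 0 0 0 1; -0.05 -1 0 0 0 0 1; -0.05 -1 0 0 0 0 1; -0.05 -1 0 0 0 0 1; -0.05 -1 0 0 0 0 1"

```text
time_s: 56.75
tcp_pos: [0.5827, -0.0552, 0.2144]
ee_rot: [[-1.0, -0.026, -0.001], [-0.026, 1.0, 0.0], [0.001, 0.0, -1.0]]
wrist_force: [-0.3, 0.5, -0.1]
gripper_width: 0.243
gripper_force: 30.0
```

Call:
jog_arm:
  plan: "-0.05 -1 0 0 0 0 1; -0.04 -1 0 0 0 0 1; 0 -0.6 0 0 0 0 1; 0 0 0 0 0 0 1; 0 0 0 0 0 0 1; 0 0 0 0 0 0 1; 0 0 0 0 0 0 1; 0 0 0 0 0 0 1; 0 0 0 0 0 0 1; 0 0 0 0 0 0 1"

```text
time_s: 57.75
tcp_pos: [0.5872, -0.1188, 0.2148]
ee_rot: [[-1.0, -0.027, 0.0], [-0.027, 1.0, 0.0], [-0.0, 0.0, -1.0]]
wrist_force: [-0.5, 0.6, -0.1]
gripper_width: 0.247
gripper_force: 30.0
```

```bash
python3 rim.py; python3 go.py .5885 -.1189 .138
```

```text
rim n 502 c [ 588.7 -119.2] D 33.8 z 0.1285 bbox c [ 584.6 -119. ] [25.5 33. ]
rim n 892 c [585.3 -37.4] D 40.0 z 0.1333 bbox c [585.4 -37.4] [39.8 39.4]
rim n 889 c [ 506.6 -122.3] D 33.7 z 0.1285 bbox c [ 506.7 -122.3] [33.3 33.3]
t 57.8 tcp [ 0.5872 -0.1189  0.2148] yaw 1.53 tilt [0. 0.] F [ 0.2  0.5 -0.2] w_mm 21.1 gf 30.0 j [  4.  20.  -4.  -0. -66. -92.]
  shift [-0.05 -0.    3.07] turn 0.0
```

Call:
jog_arm:
  plan: "-0.05 -0.01 0.6 0 0 0 1; 0 0 0.8 0 0 0 1; 0 0 0.4 0 0 0 1; 0 0 0 0 0 0 1; 0 0 0.3 0 0 0 1; 0 0 0.3 0 0 0 1; 0 0 0.3 0 0 0 1; 0 0 0.3 0 0 0 1; 0 0 0 0 0 0 1; 0 0 0 0 0 0 1"

```text
time_s: 58.8
tcp_pos: [0.5884, -0.1194, 0.1397]
ee_rot: [[-1.0, -0.027, -0.0], [-0.027, 1.0, -0.0], [0.0, -0.0, -1.0]]
wrist_force: [-1.0, 0.8, 0.1]
gripper_width: 0.248
gripper_force: 30.0
```

```bash
python3 go.py .5885 -.119 .137
```

```text
t 58.8 tcp [ 0.5884 -0.1194  0.1397] yaw 1.52 tilt [-0.0003 -0.0002] F [-1.   0.8  0.1] w_mm 21.5 gf 30.0 j [  4.  24. -10.   0. -57. -92.]
  shift [-0.    0.01  0.11] turn 0.0
```

Call:
jog_arm:
  plan: "0 0 0.06 0 0 0 1; 0 0 0.05 0 0 0 1; 0 0 0 0 0 0 1; 0 0 0 0 0 0 0.08; 0 0 0 0 0 0 0.08; 0 0 0 0 0 0 0.08; 0 0 0 0 0 0 0.08; 0 0 -0.5 0 0 0 0.08; 0 0 -1 0 0 0 0.08; 0 0 -1 0 0 0 0.08"

```text
time_s: 59.8
tcp_pos: [0.5884, -0.1194, 0.2009]
ee_rot: [[-1.0, -0.027, -0.0], [-0.027, 1.0, -0.0], [0.0, -0.0, -1.0]]
wrist_force: [-0.2, -0.0, -0.6]
gripper_width: 0.455
gripper_force: 0.0
```

Call:
jog_arm:
  plan: "0 0.5 -0.6 0 0 0 0.08; -0.1 1 0 0 0 0 0.08; -0.1 1 0 0 0 0 0.08; -0.1 1 0 0 0 0 0.08; -0.1 1 0 0 0 0 0.08; -0.1 1 0 0 0 0 0.08; -0.1 1 0 0 0 0 0.08; -0.1 1 0 0 0 0 0.08; -0.1 1 0 0 0 0 0.08; -0.1 1 0 0 0 0 0.08"

```text
time_s: 60.8
tcp_pos: [0.6048, 0.1198, 0.2157]
ee_rot: [[-1.0, -0.027, 0.001], [-0.027, 1.0, 0.0], [-0.001, 0.0, -1.0]]
wrist_force: [-0.1, 0.4, 0.7]
gripper_width: 0.46
gripper_force: 0.0
```

Call:
jog_arm:
  plan: "-0.1 1 0 0 0 0 0.08; -0.1 1 0 0 0 0 0.08; -0.1 1 0 0 0 0 0.08; -0.1 1 0 0 0 0 0.08; -0.1 1 0 0 0 0 0.08; -0.1 1 0 0 0 0 0.08; -0.1 0.8 0 0 0 0 0.08; 0 0 0 0 0 0 0.08; 0 0 0 0 0 0 0.08; 0 0 0 0 0 0 0.08"

```text
time_s: 61.8
tcp_pos: [0.6177, 0.2884, 0.2148]
ee_rot: [[-1.0, -0.026, -0.0], [-0.026, 1.0, -0.0], [0.0, -0.0, -1.0]]
wrist_force: [-0.2, -0.4, -0.9]
gripper_width: 0.459
gripper_force: 0.0
```

```bash
python3 go.py .617 .2927 .04; python3 - <<'E'
from st import *
stops("wrist"); stops("scene",None,.14,.18,(.46,.63),(-.16,0),15)
E
python3 ang.py
```

```text
t 61.8 tcp [0.6177 0.2884 0.2148] yaw 1.48 tilt [-0.     -0.0002] F [-0.2 -0.4 -0.9] w_mm 39.9 gf 0.0 j [  39.   28.    9.    0.  -71. -127.]
  shift [0.02 0.17 6.99] turn 0.0
wrist px 285 197 n 468 c [617.2 292.7] D 21.4 z 0.0666 rgb [80. 82. 83.]
wrist px 220 206 n 468 c [627.5 233.8] D 21.8 z 0.0666 rgb [82. 83. 84.]
scene px 251 171 n 96 c [ 590.2 -120. ] D 22.8 z 0.1648 rgb [86. 85. 82.]
scene px 268 191 n 108 c [587.1 -38.6] D 22.6 z 0.1653 rgb [79. 79. 75.]
handle 109 [0.60408975 0.07853663 0.08849773] 0.05483726640096086
```

Call:
jog_arm:
  plan: "0.02 0.17 0.5 0 0 0 0.08; 0 0 1 0 0 0 0.08; 0 0 1 0 0 0 0.08; 0 0 1 0 0 0 0.08; 0 0 1 0 0 0 0.08; 0 0 1 0 0 0 0.08; 0 0 0.8 0 0 0 0.08; 0 0 0.5 0 0 0 0.08; 0 0 0.18 0 0 0 0.08; 0 0 0 0 0 0 0.08"

```text
time_s: 62.95
tcp_pos: [0.6169, 0.2932, 0.0395]
ee_rot: [[-1.0, -0.026, -0.001], [-0.026, 1.0, -0.001], [0.001, -0.001, -1.0]]
wrist_force: [-0.1, -0.3, -0.3]
gripper_width: 0.458
gripper_force: 0.0
```

Call:
jog_arm:
  plan: "0 0 0 0 0 0 1; 0 0 0 0 0 0 1; 0 0 0 0 0 0 1; 0 0 0 0 0 0 1; 0 0 0 0 0 0 1; 0 0 0 0 0 0 1; 0 0 0 0 0 0 1; 0 0 0 0 0 0 1; 0 0 0 0 0 0 1; 0 0 0 0 0 0 1"

```text
time_s: 63.95
tcp_pos: [0.6174, 0.2936, 0.041]
ee_rot: [[-1.0, -0.027, 0.001], [-0.027, 1.0, 0.001], [-0.001, 0.001, -1.0]]
wrist_force: [-1.7, 0.4, 5.7]
gripper_width: 0.246
gripper_force: 30.0
```

```bash
python3 go.py .5065 -.122 .215
```

```text
t 63.95 tcp [0.6174 0.2936 0.041 ] yaw 1.53 tilt [0.0012 0.0006] F [-1.7  0.4  5.7] w_mm 21.4 gf 30.0 j [  39.   37.   -3.    0.  -51. -127.]
  shift [  4.88 -16.5   -6.96] turn 0.0
```

Call:
jog_arm:
  plan: "0 0 -0.3 0 0 0 1; 0 0 -0.8 0 0 0 1; 0 0 -1 0 0 0 1; 0 0 -1 0 0 0 1; 0 0 -1 0 0 0 1; 0 0 -1 0 0 0 1; 0.15 -0.5 -1 0 0 0 1; 0.3 -1 -0.9 0 0 0 1; 0.3 -1 0 0 0 0 1; 0.3 -1 0 0 0 0 1"

```text
time_s: 64.95
tcp_pos: [0.5927, 0.2044, 0.2156]
ee_rot: [[-1.0, -0.027, 0.0], [-0.027, 1.0, 0.001], [-0.001, 0.001, -1.0]]
wrist_force: [-0.4, -0.8, -0.4]
gripper_width: 0.244
gripper_force: 30.0
```

Call:
jog_arm:
  plan: "0.3 -1 0 0 0 0 1; 0.3 -1 0 0 0 0 1; 0.3 -1 0 0 0 0 1; 0.3 -1 0 0 0 0 1; 0.3 -1 0 0 0 0 1; 0.3 -1 0 0 0 0 1; 0.3 -1 0 0 0 0 1; 0.3 -1 0 0 0 0 1; 0.3 -1 0 0 0 0 1; 0.3 -1 0 0 0 0 1"

```text
time_s: 65.95
tcp_pos: [0.5239, -0.0477, 0.2147]
ee_rot: [[-1.0, -0.026, -0.001], [-0.026, 1.0, 0.0], [0.001, 0.0, -1.0]]
wrist_force: [-0.5, 0.8, 0.5]
gripper_width: 0.242
gripper_force: 30.0
```

Call:
jog_arm:
  plan: "0.3 -1 0 0 0 0 1; 0.3 -1 0 0 0 0 1; 0.2 -1 0 0 0 0 1; 0 0 0 0 0 0 1; 0 0 0 0 0 0 1; 0 0 0 0 0 0 1; 0 0 0 0 0 0 1; 0 0 0 0 0 0 1; 0 0 0 0 0 0 1; 0 0 0 0 0 0 1"

```text
time_s: 66.95
tcp_pos: [0.5068, -0.1219, 0.215]
ee_rot: [[-1.0, -0.027, -0.0], [-0.027, 1.0, 0.0], [0.0, 0.0, -1.0]]
wrist_force: [-0.2, -0.5, 0.3]
gripper_width: 0.244
gripper_force: 30.0
```

```bash
python3 rim.py; python3 go.py .5066 -.1222 .138
```

```text
rim n 127 c [ 591.4 -119.5] D 39.0 z 0.1335 bbox c [ 597.  -119.5] [12.9 38.9]
rim n 540 c [ 506.2 -122.3] D 33.8 z 0.1284 bbox c [ 502.9 -122.2] [26.9 32.9]
t 67.0 tcp [ 0.5068 -0.122   0.215 ] yaw 1.54 tilt [0. 0.] F [-0.3 -0.8 -0.6] w_mm 21.2 gf 30.0 j [  4.  12. -15.  -0. -63. -93.]
  shift [ 0.01 -0.01  3.08] turn 0.0
```

Call:
jog_arm:
  plan: "0.01 -0.01 0.6 0 0 0 1; 0 0 0.8 0 0 0 1; 0 0 0.4 0 0 0 1; 0 0 0 0 0 0 1; 0 0 0.3 0 0 0 1; 0 0 0.3 0 0 0 1; 0 0 0.3 0 0 0 1; 0 0 0.3 0 0 0 1; 0 0 0 0 0 0 1; 0 0 0.05 0 0 0 1"

```text
time_s: 68.0
tcp_pos: [0.5066, -0.1225, 0.1388]
ee_rot: [[-1.0, -0.027, 0.0], [-0.027, 1.0, -0.0], [-0.0, -0.0, -1.0]]
wrist_force: [-0.4, 0.4, 0.1]
gripper_width: 0.239
gripper_force: 30.0
```

```bash
python3 go.py .5066 -.1222 .137
```

```text
t 68.0 tcp [ 0.5066 -0.1225  0.1388] yaw 1.52 tilt [ 0.0001 -0.0002] F [-0.4  0.4  0.1] w_mm 20.8 gf 30.0 j [  4.  17. -21.   0. -53. -93.]
  shift [0.   0.01 0.07] turn 0.0
```

Call:
jog_arm:
  plan: "0 0 0.05 0 0 0 1; 0 0 0 0 0 0 0.08; 0 0 0 0 0 0 0.08; 0 0 0 0 0 0 0.08; 0 0 0 0 0 0 0.08; 0 0 -0.5 0 0 0 0.08; 0 0 -1 0 0 0 0.08; 0 0 -1 0 0 0 0.08; 0 0 -1 0 0 0 -0.2; 0 0 -0.5 0 0 0 -0.2"

```text
time_s: 69.0
tcp_pos: [0.5074, -0.1226, 0.24]
ee_rot: [[-1.0, -0.027, 0.004], [-0.027, 1.0, -0.0], [-0.004, -0.0, -1.0]]
wrist_force: [1.0, 0.4, 0.3]
gripper_width: 0.558
gripper_force: 0.0
```

Call:
jog_arm:
  plan: "0 0 0 0 0 -1 -0.2; 0 0 0 0 0 -1 -0.2; 0 0 0 0 0 -1 -0.2; 0 0 0 0 0 -1 -0.2; 0 0 0 0 0 -1 -0.2; 0 0 0 0 0 -1 -0.2; 0 0 0 0 0 -1 -0.2; 0 0 0 0 0 -1 -0.2; 0 0 0 0 0 -1 -0.2; 0 0 0 0 0 -1 -0.2"

```text
time_s: 70.0
tcp_pos: [0.5061, -0.1224, 0.2368]
ee_rot: [[-0.142, -0.99, -0.001], [-0.99, 0.142, 0.0], [-0.0, 0.001, -1.0]]
wrist_force: [0.3, 0.7, -0.5]
gripper_width: 0.6
gripper_force: 0.0
```

Call:
jog_arm:
  plan: "0 0 0 0 0 -1 -0.2; 0 0 0 0 0 -0.23 -0.2; 0 0 0 0 0 0 -0.2; -1 -0.4 0 0 0 0 -0.2; -1 -0.5 0 0 0 0 -0.2; -1 -0.5 0 0 0 0 -0.2; -1 -0.5 0 0 0 0 -0.2; -1 -0.5 0 0 0 0 -0.2; -1 -0.5 0 0 0 0 -0.2; -1 -0.5 0 0 0 0 -0.2"

```text
time_s: 71.0
tcp_pos: [0.5875, 0.0556, 0.237]
ee_rot: [[0.023, -1.0, -0.001], [-1.0, -0.023, -0.0], [0.0, 0.001, -1.0]]
wrist_force: [-0.4, -0.6, -0.3]
gripper_width: 0.601
gripper_force: 0.0
```

```bash
python3 go.py .6025 .078 .215 91.4; python3 - <<'E'
from st import *
stops("scene",None,.14,.18,(.46,.63),(-.16,0),15)
E
python3 ang.py
```

```text
t 71.0 tcp [0.5875 0.0556 0.237 ] yaw 91.29 tilt [-0.0008 -0.0001] F [-0.4 -0.6 -0.3] w_mm 52.3 gf 0.0 j [ 21.  18.  -3.  -0. -69. -20.]
  shift [-0.88 -0.62  0.88] turn -0.01
scene px 267 192 n 75 c [589.9 -39.7] D 24.1 z 0.1652 rgb [69. 68. 66.]
handle 131 [0.60508245 0.08046187 0.08842832] 0.0539393686771224
```

Call:
jog_arm:
  plan: "-0.4 -0.3 0.3 0 0 0 -0.2; -0.4 -0.3 0.5 0 0 0 -0.2; 0 0 0 0 0 0 -0.2; 0 0 0 0 0 0 -0.2; 0 0 0 0 0 0 -0.2; 0 0 0 0 0 0 -0.2; 0 0 0 0 0 0 -0.2; 0 0 0 0 0 0 -0.2; 0 0 0 0 0 0 -0.2; 0 0 0 0 0 0 -0.2"

```text
time_s: 72.1
tcp_pos: [0.6019, 0.0748, 0.2177]
ee_rot: [[0.024, -1.0, 0.0], [-1.0, -0.024, 0.0], [-0.0, -0.0, -1.0]]
wrist_force: [-0.5, -0.3, 0.7]
gripper_width: 0.597
gripper_force: 0.0
```

```bash
python3 go.py .6025 .078 .062 91.4; python3 - <<'E'
from st import *
p,d,K,X=cap("wrist");P=cloud(d,K,X);Z=P[...,2]; save("w5.png",p)
for x,y in((.588,-.119),(.586,-.0368),(.5065,-.1222)):
    for lo,hi in((.13,.139),(.155,.172)):
        q=P[(abs(P[...,0]-x)<.03)&(abs(P[...,1]-y)<.03)&(Z>lo)&(Z<hi)]
        if len(q)>20: print(x,y,len(q),cv2.minEnclosingCircle((q[:,:2]*1000).astype(np.float32)),np.median(q[:,2]))
stops("scene",None,.14,.18,(.46,.63),(-.16,0),15)
E
```

```text
t 72.1 tcp [0.6019 0.0748 0.2177] yaw 91.35 tilt [0.0002 0.0001] F [-0.5 -0.3  0.7] w_mm 52.0 gf 0.0 j [ 22.  20.  -3.   0. -67. -21.]
  shift [-0.13 -0.03  6.23] turn -0.01
0.586 -0.0368 1865 ((585.8244018554688, -37.033294677734375), 19.99088478088379) 0.1336362483296937
0.586 -0.0368 1315 ((585.88232421875, -36.89080810546875), 10.925622940063477) 0.16356153896046652
scene px 251 168 n 48 c [ 590.  -120.9] D 22.3 z 0.1654 rgb [102. 101.  99.]
```

View pics/w5.png

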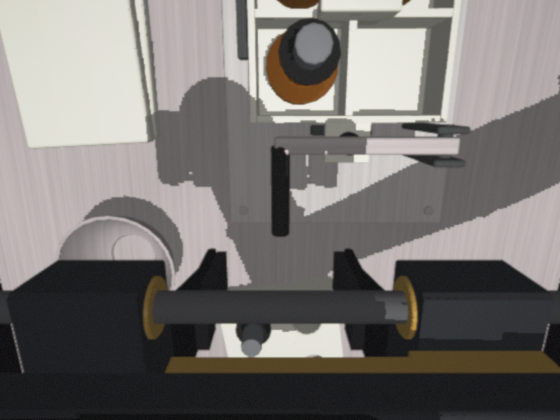

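```bash
python3 - <<'E'
from st import *
p,d,K,X=cap("top");P=cloud(d,K,X);Z=P[...,2]
for x,y in((.588,-.119),(.586,-.0368),(.5065,-.1222)):
    for lo,hi in((.13,.139),(.155,.172)):
        q=P[(abs(P[...,0]-x)<.03)&(abs(P[...,1]-y)<.03)&(Z>lo)&(Z<hi)]
        if len(q)>5: print(x,y,len(q),cv2.minEnclosingCircle((q[:,:2]*1000).astype(np.float32)),np.median(q[:,2]))
E
```

```text
0.588 -0.119 140 ((588.3659057617188, -117.84309387207031), 20.048425674438477) 0.13420182542886838
0.588 -0.119 74 ((588.4231567382812, -117.33455657958984), 10.672554969787598) 0.1639084707049151
0.586 -0.0368 146 ((585.3280029296875, -34.87989044189453), 19.798913955688477) 0.13401751439042708
0.586 -0.0368 73 ((584.8259887695312, -34.97356414794922), 10.611308097839355) 0.163947859979109
0.5065 -0.1222 143 ((506.5935363769531, -120.69734954833984), 19.950599670410156) 0.1339914294968425
0.5065 -0.1222 75 ((506.6029357910156, -120.04447937011719), 10.756613731384277) 0.16395712844790067
```

Call:
jog_arm:
  plan: "-0.1 -0.02 0.6 0 0 0 -0.2; 0 0 1 0 0 0 -0.2; 0 0 1 0 0 0 -0.2; 0 0 1 0 0 0 -0.2; 0 0 0.9 0 0 0 -0.2; 0 0 0 0 0 0 -0.2; 0 0 0 0 0 0 -0.2; 0 0 0 0 0 0 -0.2; 0 0 0 0 0 0 -0.2; 0 0 0 0 0 0 -0.2"

```text
time_s: 73.25
tcp_pos: [0.6028, 0.0776, 0.1062]
ee_rot: [[0.024, -1.0, 0.002], [-1.0, -0.024, 0.001], [-0.001, -0.002, -1.0]]
wrist_force: [-0.4, -0.5, -0.2]
gripper_width: 0.598
gripper_force: 0.0
```

```bash
python3 go.py .6025 .077 .062 91.4; python3 ang.py
```

```text
t 73.25 tcp [0.6028 0.0776 0.1062] yaw 91.36 tilt [0.002  0.0007] F [-0.4 -0.5 -0.2] w_mm 52.0 gf 0.0 j [ 23.  26. -11.   0. -53. -21.]
  shift [0.02 0.01 1.77] turn -0.01
handle 760 [0.5460295  0.08491909 0.20197262] 0.9950181691443282
```

Call:
jog_arm:
  plan: "0 0 0.7 0 0 0 -0.2; 0 0 0.7 0 0 0 -0.2; 0 0 0.35 0 0 0 -0.2; 0 0 0 0 0 0 1; 0 0 0 0 0 0 1; 0 0 0 0 0 0 1; 0 0 0 0 0 0 1; 0 0 0 0 0 0 1; 0 0 0 0 0 0 1; 0 0 0 0 0 0 1"

```text
time_s: 74.3
tcp_pos: [0.6016, 0.0773, 0.0617]
ee_rot: [[0.024, -1.0, -0.001], [-1.0, -0.024, -0.0], [0.0, 0.001, -1.0]]
wrist_force: [-2.5, 0.6, 3.9]
gripper_width: 0.176
gripper_force: 30.0
```

Call:
jog_arm:
  plan: "0 0 0 0 0 0 1; 0 0 0 0 0 0 1; 0 0 0 0 0 0 1; 0 0 0 0 0 0 1; 0 0 0 0 0 0 1; 0 0 0 0 0 0 1; 0 0 0 0 0 0 1; 0 0 0 0 0 0 1; 0 0 0 0 0 0 1; 0 0 0 0 0 0 1"

```text
time_s: 75.3
tcp_pos: [0.6016, 0.0773, 0.0616]
ee_rot: [[0.024, -1.0, -0.001], [-1.0, -0.024, -0.0], [0.0, 0.001, -1.0]]
wrist_force: [-4.2, 0.4, 4.0]
gripper_width: 0.172
gripper_force: 30.0
```

```bash
python3 go.py .6025 .077 .062 91.4
```

```text
t 75.3 tcp [0.6016 0.0773 0.0616] yaw 91.35 tilt [-0.0012 -0.0003] F [-4.2  0.4  4. ] w_mm 15.0 gf 30.0 j [ 23.  29. -13.  -0. -47. -21.]
  shift [ 0.01 -0.03 -0.01] turn -0.01
```

Bar gripped (15 mm). Next I follow the arc, starting slowly.

Call:
jog_arm:
  plan: "0 0.02 -0.32 0 0 0 1; 0 0.02 -0.33 0 0 0 1; 0 0.06 -0.32 0 0 0 1; 0 0.06 -0.32 0 0 0 1; 0 0.19 -0.62 0 0 0 1; 0 0.26 -0.59 0 0 0 1; 0 0.33 -0.56 0 0 0 1; 0 0.4 -0.51 0 0 0 1; 0 0.46 -0.46 0 0 0 1; 0 0.51 -0.4 0 0 0 1"

```text
time_s: 76.3
tcp_pos: [0.5477, 0.0761, 0.1766]
ee_rot: [[0.025, -1.0, 0.011], [-1.0, -0.025, 0.001], [-0.001, -0.011, -1.0]]
wrist_force: [7.3, -2.0, 0.6]
gripper_width: 0.172
gripper_force: 30.0
```

```bash
python3 go.py .544 .077 .172 91.4
```

```text
t 76.3 tcp [0.5477 0.0761 0.1766] yaw 91.44 tilt [0.0113 0.0012] F [ 7.3 -2.   0.6] w_mm 15.0 gf 30.0 j [ 25.  17. -14.   0. -58. -24.]
  shift [-0.04  0.15  0.18] turn 0.0
```

Following well with small forces, so I continue the arc.

Call:
jog_arm:
  plan: "0 0.55 -0.3 0 0 0 1; 0 0.59 -0.25 0 0 0 1; 0 0.62 -0.18 0 0 0 1; 0 0.64 -0.1 0 0 0 1; 0 0.65 -0.04 0 0 0 1; 0 0.65 0.04 0 0 0 1; 0 0.64 0.12 0 0 0 1; 0 0.52 0.15 0 0 0 1; 0 0 0 0 0 0 1; 0 0 0 0 0 0 1"

```text
time_s: 77.3
tcp_pos: [0.423, 0.0734, 0.1915]
ee_rot: [[0.026, -1.0, 0.005], [-1.0, -0.026, 0.002], [-0.002, -0.005, -1.0]]
wrist_force: [-8.2, 2.2, 19.1]
gripper_width: 0.173
gripper_force: 30.0
```

```bash
python3 go.py .423 .075 .19 91.4
```

```text
t 77.3 tcp [0.423  0.0734 0.1915] yaw 91.47 tilt [0.0051 0.0017] F [-8.2  2.2 19.1] w_mm 15.0 gf 30.0 j [ 32.   4. -28.   0. -57. -30.]
  shift [-0.07 -0.    0.06] turn 0.01
```

Call:
jog_arm:
  plan: "0 0 0 0 0 0 -1; 0 0 0 0 0 0 -1; 0 0 0 0 0 0 -1; 0 0 0 0 0 0 -1; 0 0 0 0 0 0 -1; 0 0 0 0 0 0 -1; 0 0 0 0 0 0 -1; 0 0 0 0 0 0 -1; 0 0 0 0 0 0 -1; 0 0 0 0 0 0 -1"

```text
time_s: 78.3
tcp_pos: [0.4233, 0.0732, 0.1861]
ee_rot: [[0.024, -1.0, 0.0], [-1.0, -0.024, 0.0], [0.0, -0.0, -1.0]]
wrist_force: [0.6, 0.1, 0.0]
gripper_width: 0.968
gripper_force: 0.0
```

Call:
jog_arm:
  plan: "0 0 0 0 0 0 -1; 0 0 0 0 0 0 -1; 0 0 -0.5 0 0 0 -1; 0 0 -1 0 0 0 -1; 0 0 -1 0 0 0 -1; 0 0 -1 0 0 0 -1; 0 0 -1 0 0 0 -1; -1 0 -0.2 0 0 0 -1; -1 0 0 0 0 0 -1; -1 0 0 0 0 0 -1"

```text
time_s: 79.3
tcp_pos: [0.4212, 0.1489, 0.304]
ee_rot: [[0.023, -1.0, 0.001], [-1.0, -0.023, 0.001], [-0.001, -0.001, -1.0]]
wrist_force: [0.0, 0.7, 0.4]
gripper_width: 1.002
gripper_force: 0.0
```

Call:
jog_arm:
  plan: "-1 0 0 0 0 0 -1; -1 0 0 0 0 0 -1; -1 0 0 0 0 0 -1; -1 0 0 0 0 0 -1; -1 0 0 0 0 0 -1; 0 0 0 0 0 0 -1; 0 0 0 0 0 0 -1; 0 0 0 0 0 0 -1; 0 0 0 0 0 0 -1; 0 0 0 0 0 0 -1"

```text
time_s: 80.3
tcp_pos: [0.4184, 0.2724, 0.3038]
ee_rot: [[0.023, -1.0, 0.0], [-1.0, -0.023, 0.0], [-0.0, -0.0, -1.0]]
wrist_force: [0.4, -0.4, -0.1]
gripper_width: 0.998
gripper_force: 0.0
```

```bash
python3 go.py .423 .075 .19 91.4; python3 - <<'E'
from st import *
from ang import ang
p,d,K,X=cap("top");P=cloud(d,K,X);Z=P[...,2];save("t9.png",p)
for x,y in((.588,-.119),(.586,-.0368),(.5065,-.1222)):
    for lo,hi in((.13,.139),(.155,.172)):
        q=P[(abs(P[...,0]-x)<.03)&(abs(P[...,1]-y)<.03)&(Z>lo)&(Z<hi)]
        if len(q)>5: print(x,y,len(q),cv2.minEnclosingCircle((q[:,:2]*1000).astype(np.float32)),np.median(q[:,2]))
hs=cv2.cvtColor(p,cv2.COLOR_RGB2HSV)
q=P[(abs(P[...,0]-.545)<.1)&(abs(P[...,1]+.078)<.13)&(Z>.052)&(Z<.064)&(hs[...,1]<50)&(hs[...,2]>130)]
print("carrier",cv2.minAreaRect((q[:,:2]*1000).astype(np.float32)),np.median(q[:,2]))
ang("top");ang("scene")
E
```

```text
t 80.3 tcp [0.4184 0.2724 0.3038] yaw 91.31 tilt [0.0003 0.0003] F [ 0.4 -0.4 -0.1] w_mm 86.8 gf 0.0 j [ 52.   7.  -9.  -0. -75. -50.]
  shift [7.9  0.01 4.55] turn -0.01
0.588 -0.119 139 ((588.3175048828125, -117.7931900024414), 19.950937271118164) 0.13421135351717428
0.588 -0.119 74 ((588.0780029296875, -117.21768188476562), 10.6412353515625) 0.16391988383005873
0.586 -0.0368 146 ((585.2985229492188, -34.85224151611328), 19.756235122680664) 0.1335924507581998
0.586 -0.0368 72 ((584.7380981445312, -35.024375915527344), 10.678359031677246) 0.16437168659061419
0.5065 -0.1222 141 ((506.4551696777344, -120.61254119873047), 19.786304473876953) 0.13379466526043826
0.5065 -0.1222 76 ((506.5889892578125, -120.32916259765625), 10.680853843688965) 0.16368236651625273
carrier ((545.5076904296875, -75.8142318725586), (171.86422729492188, 241.45602416992188), 1.613375186920166) 0.057936995098373356
handle 107 [0.39772669 0.07649022 0.2047817 ] 2.084081979760064
handle 106 [0.40258148 0.07811538 0.20517497] 2.0525161290107885
```

View pics/t9.png

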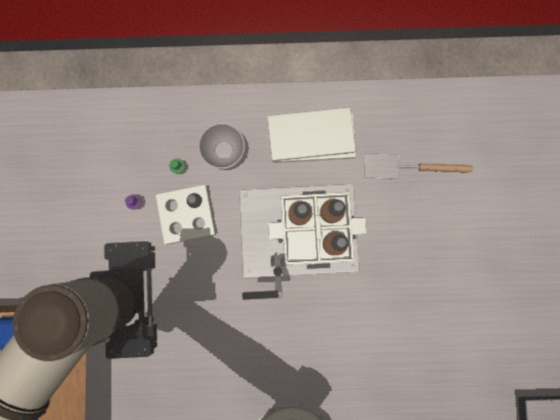

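The final top view shows the carrier seated at (318,230) with three stoppered flasks at (300,212), (334,210) and (336,243). The clamp is open with its handle at (260,295), angle about 2.08 rad. The boards, bowl and scraper have not moved, and the robot is clear of everything.

```bash
python3 -c "
from station import r
print(r.finish_job())"
```

```text
the job is handed in; nothing more can be done
None
```

The job is handed in, though the hand-in returned no verdict: by my last camera check the carrier sat flat in the nest with all three flasks upright and stoppered, the clamp open at about 2.08 rad, and the boards, bowl and scraper not moved.

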